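# Take the finished sample jar off the shaker

## Robot

A 7-joint arm with a two-finger parallel gripper is mounted at the origin on the work surface. World frame = base frame: x ahead of the robot, y to its left, z up, the work surface at z = 0. Lengths are in m, angles in rad, forces in N, time in s.
With the tool pointing down it reaches from about 0.425 to 0.875 m from the base axis. Payload 4.7 kg.
Tool frame: the origin (TCP) lies at the very end of the fingers, on their centre line; the grasp point (between the pads) lies 19 mm behind it; z points along the fingers, y is the direction in which the jaws open and shut (so a half turn about z gives the same grasp; the last joint's range is limited). The gripper opens to 87 mm and grips with 3 to 60 N. Pads are 19 mm wide; open, the fingers measure 117 mm over their backs; the gripper's body (75 mm by 190 mm) begins 51 mm behind the grasp point.
Start: joints at [1.358, 0.321, -0.07, 1.45, 0.023, 1.371, -0.057], TCP at [0.146, -0.633, 0.223] pointing down, gripper open.
Joint ranges: [-2.86, 2.86], [-0.3, 2.09], [-1.38, 1.24], [0.06, 2.45], [-1.56, 4.7], [0.09, 2.05], [-2.69, 2.69]. Speed limits (rad/s): [2.57, 2.57, 3.14, 3.14, 3.14, 3.14, 3.14].

## Interface

Orientations are given as a rotation vector (axis times angle).
In Python, from bench import ctrl, get_image, camera_info gives the robot as it stands.
- The arm moves only by the tool carry_out, never from a script. Its argument "commands" is a list of rows, each an object of numbers: "tx", "ty", "tz": the shift along the tool's x, y, z in m; "rx", "ry", "rz": the turn, a rotation vector about the tool's x, y, z in rad; "jaw": the opening, from 0 (shut) to 1 (fully open). In form: [{"tx": .., "ty": .., "tz": .., "rx": .., "ry": .., "rz": .., "jaw": ..}, ...]. A call has 1 to 12 rows; each row is the pose to reach, as a shift and turn from the pose commanded when the call began, along the tool's axes at that moment; what a row does not reach only later rows make up. A row lasts 1/8 s, in which the tool goes at most 62.5 mm and 10.7 degrees, less where a joint would pass 70% of its speed; a pose out of reach is approached as far as the arm can. A call with a gripper value outside its range is refused whole. The fingers move at their own pace and stop on an object; "grip_force" is the grip in N (left out, the last holds). Time passes only in rows, so rows that repeat a pose let the fingers close. It gives the time, the measured TCP pose, the force and the opening at its end, in the units of the state.
- ctrl.get_state(): the state, without advancing time (a new reading comes with each control period).
- get_image(name): name is "side" or "top" or "wrist"; returns the picture (480x640x3 uint8, red, green, blue); there is no depth.
- camera_info(name): a dict with "intrinsics" (3x3 intrinsics, pixels), "R" (3x3) and "t" (3): a world point X has camera coordinates R X + t. Camera axes: x right, y down, z forward; pixel columns grow to the right and rows downward; lengths in m; the calibration is good to about 2 mm. A picture is of the moment at which its call begins: read the wrist's pose just before it. camera_info takes no time and is no camera call; for the wrist camera it gives the pose at the moment of the call.
- ctrl.close_job(): hands the job in, once; it reports no verdict.
The state is a dict: "time": time; "joint_positions": joint angles; "qd": joint speeds; "joint_torque": joint torques, N m; "position": TCP position; "tool_rot": TCP orientation; "ft_force": force on the tool from outside, world axes, zero at the start; "torque": the same for the moment, N m; "grip_width": opening from 0.0 (shut) to 1.0 (fully open).
Only numpy, scipy, OpenCV 4.12 (cv2) and the standard library are available. Lean on these libraries where they do the work, as an engineer would, in place of code of your own. Each camera call takes 0.05 s, during which the arm holds its last target.

## Task

The low jar at the back of the shaker has been shaken long enough and must be weighed; the long-necked flask and the bottle in front of it will go on shaking. Slide the front clamp bar back towards you as far as it goes, stand the flask and the bottle upright in the steel tray, and only then stand the jar in the middle of the balance pan. Then put the flask and the bottle back, each on the spot it came from, and last slide the clamp bar forward again until its pointer is on the black pen mark of the scale; set the vessels down gently, keep them upright and leave the beaker and the wash bottle where they are.

Things in the scene. Friction and masses are not known exactly. Their poses are not given: they have to be found in the camera images.
- flask_center (a point): Upright long-necked amber measuring flask, white stopper, 180 mm tall, 0.22 kg; point on its axis 90 mm above its foot. Belly 70 mm wide (28-44 mm up), straight neck 16 mm thick 92-155 mm above the foot (grip there), 19 mm lip to 163 mm, stopper 22 mm wide; foot 54 mm. z up. Starts at the left or right front place of the shaker (grey rings on the mat show the places).
- bottle_center (a point): Upright amber screw-cap bottle, 138 mm tall, 0.32 kg; point on its axis 69 mm above its foot. Straight body 70 mm wide up to 86 mm, then a shoulder; white cap 44 mm wide, 112-138 mm above the foot (grip there). z up. Starts at the other front place of the shaker, 100 mm beside the flask.
- jar_center (a point): Low round amber jar, white lid of the same width, 52 mm wide, 56 mm tall, 0.13 kg; point on its axis 28 mm above its foot. z up. Stands 42 mm farther back than the flask and the bottle and midway between them, a few mm from both and from the shaker's fixed rear bar (top 48 mm above the mat).
- grip_pin (a point): Centre of the upright steel head (16 mm wide, 30 mm tall, on a 10 mm pin) at the left end of the front clamp bar, 172 mm above the bench. The padded bar (24 mm thick, top 123 mm up) slides on two rails along this x axis (away from the robot), friction 3 N, stays where left, end stop 70 mm robot-side of the mark; beyond the mark it pushes vessels. Its pointer is in line with the pin (same x).
- mark (a point): Black pen line, 3 mm wide, on the scale strip on the fixed shaker's left rim, 87 mm up. x along the bar's travel, away from the robot, y left. The bar is on the mark when pin and mark agree along x; it starts 0-8 mm on the robot's side. The mat the vessels stand on is 75 mm above the bench and ends 156 mm behind the mark; right rim 308 mm to the right; rails at both sides are 122 mm high.
- tray: Empty fixed steel tray at the left or right of the shaker, outside 230 mm along its x, 170 mm along its y, walls 4 mm thick, 18 mm high, floor 4 mm thick; origin under its centre at bench level. Room for the flask and the bottle side by side along x.
- pan (a point): Centre of the top of the round steel pan (124 mm wide) of a white bench balance on the other side of the shaker; 63 mm above the bench. Fixed, does not give.
- beaker_center (a point): Empty glass beaker, 60 mm wide, 75 mm tall, upright beyond the shaker at one side; point at half height. A bystander.
- wash_bottle_center (a point): White plastic wash bottle with a bent grey spout, 64 mm wide, 160 mm tall, beyond the shaker at one side; point on its axis 66 mm up. A bystander.
Things that resemble listed ones, but are neither listed nor needed, are in the scene too. What is shaped like the part that bears flask_center but green is not meant. Leave any yellow look-alike of the part that bears bottle_center alone.

How it is judged:
On the way, in this order (a step that is already met when the one before it is completed fails the run):
1. the clamp bar is slid back towards the robot, at least 50 mm from the mark, with the vessels still in place (x of grip_pin in the frame of mark below -0.05 m and distance of each of flask_center, bottle_center, jar_center from where it was at the start of the episode below 0.01 m), for 0.1 s.
2. flask and bottle both stand upright and released in the tray, the jar still in its place (x of flask_center in the frame of tray between -0.082 and 0.082 m and y of flask_center in the frame of tray between -0.052 and 0.052 m and z of flask_center in the frame of tray below 0.102 m and angle between each of flask_center, bottle_center's own z axis and vertical below 0.1 rad and contact force between each of flask, bottle and the fingers below 0.1 N and linear speed of each of flask, bottle below 0.03 m/s and x of bottle_center in the frame of tray between -0.082 and 0.082 m and y of bottle_center in the frame of tray between -0.052 and 0.052 m and z of bottle_center in the frame of tray below 0.081 m and distance of jar_center from where it was at the start of the episode below 0.015 m), for 0.2 s.
3. the jar stands released on the balance pan while flask and bottle are still in the tray (horizontal distance between jar_center and pan below 0.015 m and z of jar_center in the frame of pan between 0.02 and 0.036 m and angle between jar_center's own z axis and vertical below 0.08 rad and contact force between each of jar, flask, bottle and the fingers below 0.1 N and linear speed of jar below 0.02 m/s and x of flask_center in the frame of tray between -0.082 and 0.082 m and y of flask_center in the frame of tray between -0.052 and 0.052 m and z of flask_center in the frame of tray below 0.102 m and angle between each of flask_center, bottle_center's own z axis and vertical below 0.1 rad and linear speed of each of flask, bottle below 0.03 m/s and x of bottle_center in the frame of tray between -0.082 and 0.082 m and y of bottle_center in the frame of tray between -0.052 and 0.052 m and z of bottle_center in the frame of tray below 0.081 m), for 0.2 s.
4. flask and bottle stand released on the spots they came from, the bar still drawn back at least 35 mm (distance of each of flask_center, bottle_center from where it was at the start of the episode below 0.012 m and angle between each of flask_center, bottle_center's own z axis and vertical below 0.08 rad and contact force between each of flask, bottle and the fingers below 0.1 N and linear speed of each of flask, bottle below 0.02 m/s and x of grip_pin in the frame of mark below -0.035 m), for 0.2 s.
At the end, for the whole second after the job is handed in: Flask and bottle each stand upright, released and still within 12 mm of where they started; the jar stands upright, released and still on the balance pan within 15 mm of its centre; the clamp bar's pointer is within 5 mm of the mark (distance of each of flask_center, bottle_center from where it was at the start of the episode below 0.012 m and angle between each of flask_center, bottle_center, jar_center's own z axis and vertical below 0.08 rad and contact force between each of flask, bottle, jar and the fingers below 0.1 N and linear speed of each of flask, bottle, jar below 0.02 m/s and horizontal distance between jar_center and pan below 0.015 m and z of jar_center in the frame of pan between 0.02 and 0.036 m and x of grip_pin in the frame of mark between -0.005 and 0.005 m); the robot touches nothing.
It fails at once if a vessel is tipped by more than 35 degrees (angle between any of flask_center, bottle_center, jar_center's own z axis and vertical above 0.6 rad).
It fails at once if a vessel is dropped from more than about 25 mm ((linear speed of flask above 0.7 m/s and contact force between flask and the fingers below 0.05 N) or (linear speed of bottle above 0.7 m/s and contact force between bottle and the fingers below 0.05 N) or (linear speed of jar above 0.7 m/s and contact force between jar and the fingers below 0.05 N)).
It fails at once if the beaker or the wash bottle is moved by more than 20 mm (distance of any of beaker_center, wash_bottle_center from where it was at the start of the episode above 0.02 m).
It also fails if it takes over 141 s, if anything falls off the work surface, if the arm or the gripper's body presses on something with over 40 N, if the wrist force passes 120 N, or if a joint passes its speed limit or range.

## Working session

There is one attempt and no reset: what is moved stays moved. The work goes in short steps, Python scripts to look and compute and a tool call to move; the robot and the scene stay as the last step left them, time stands still between calls to the robot, and variables do not carry over. Pictures are saved under pics/ and viewed, and the job is handed in when it is done.

Besides the shell and the picture viewer there is one more tool, called after ">>>" by a JSON object that holds its "op" and its "data". carry_out: Moves the arm, as the interface text tells. Its arguments: {"type":"object","properties":{"commands":{"type":"array"},"grip_force":{"type":"number"}},"required":["commands"]}

```bash
ls; mkdir -p pics; python3 - <<'E'
from bench import ctrl,get_image,camera_info
import cv2
s=ctrl.get_state();print(s)
for n in ["side","top","wrist"]:
    print(n,camera_info(n))
    cv2.imwrite(f"pics/{n}0.png",get_image(n)[:,:,::-1])
E
```

```text
pics
{'time': 0.0, 'joint_positions': array([ 1.35807263,  0.32184163, -0.07003829,  1.4516725 ,  0.02260409,
        1.37078644, -0.05692239]), 'qd': array([-0.00035343, -0.00040545, -0.00100399,  0.00033541, -0.00031227,
        0.000115  , -0.00188717]), 'joint_torque': array([-6.69310903e-04, -4.91292465e+01, -4.04019020e-01, -3.12529635e+01,
       -6.40267530e-02,  4.36871743e-02,  1.70898452e-04]), 'position': array([ 0.1459725 , -0.63283324,  0.2214503 ]), 'tool_rot': array([-3.11953578e+00, -3.55261521e-01,  5.22081514e-04]), 'ft_force': array([-0.15036411, -0.46077063,  0.05736695]), 'torque': array([-0.00466305, -0.03436607,  0.02880991]), 'grip_width': 0.9995418673132866}
side {'intrinsics': array([[507.06628677,   0.        , 321.28705972],
       [  0.        , 507.06628677, 239.18731493],
       [  0.        ,   0.        ,   1.        ]]), 'R': array([[ 0.98799338, -0.15436706, -0.00631655],
       [-0.09540481, -0.57743935, -0.81084013],
       [ 0.12151958,  0.80170731, -0.58523361]]), 't': array([-0.65184018,  0.15123486,  1.03477734])}
top {'intrinsics': array([[463.34845209,   0.        , 322.17056537],
       [  0.        , 463.34845209, 242.5921831 ],
       [  0.        ,   0.        ,   1.        ]]), 'R': array([[ 0.01735801, -0.99984459, -0.00308201],
       [-0.98239115, -0.01648133, -0.18610746],
       [ 0.18602774,  0.0062582 , -0.98252456]]), 't': array([-0.00821613,  0.65871594,  0.99093347])}
wrist {'intrinsics': array([[399.5378026 ,   0.        , 322.99330843],
       [  0.        , 399.5378026 , 231.03733434],
       [  0.        ,   0.        ,   1.        ]]), 'R': array([[ 0.22565506, -0.97420554, -0.00183542],
       [-0.94319459, -0.21894281,  0.24989601],
       [-0.24385192, -0.05465914, -0.96827094]]), 't': array([-0.64891168, -0.03099695,  0.39110505])}
```

View pics/top0.png

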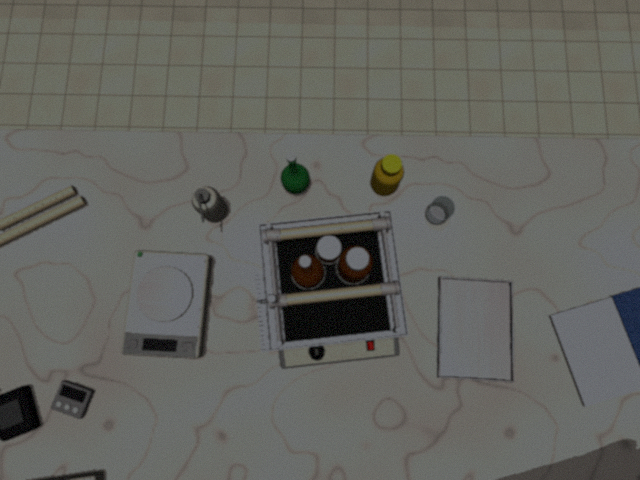

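View pics/side0.png

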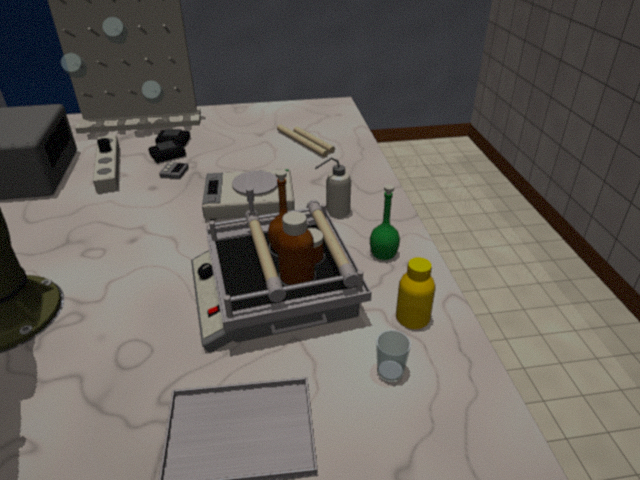

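View pics/wrist0.png

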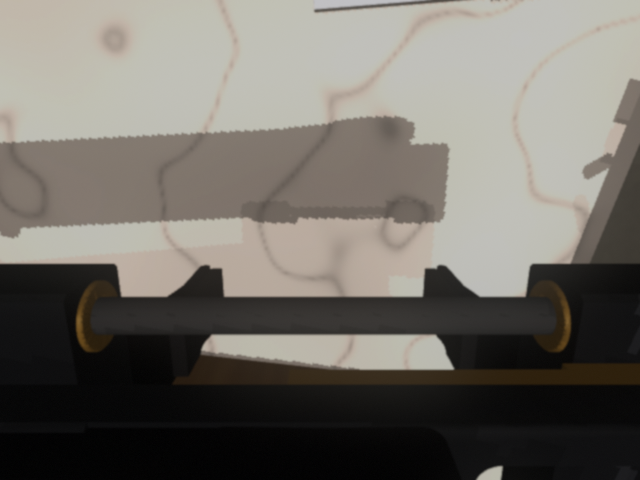

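```bash
cat > h.py <<'E'
import numpy as np,cv2
from scipy.spatial.transform import Rotation as Ro
def ray(ci,uv):
    K,R,t=np.array(ci["intrinsics"]),np.array(ci["R"]),np.array(ci["t"])
    d=R.T@np.linalg.inv(K)@np.array([uv[0],uv[1],1.]);return -R.T@t,d/np.linalg.norm(d)
def onz(ci,uv,z):
    c,d=ray(ci,uv);return c+d*(z-c[2])/d[2]
def tri(obs):
    A=np.zeros((3,3));b=np.zeros(3);P=[]
    for ci,uv in obs:
        c,d=ray(ci,uv);M=np.eye(3)-np.outer(d,d);A+=M;b+=M@c;P.append((c,d))
    x=np.linalg.solve(A,b)
    return x,[np.linalg.norm(np.cross(x-c,d)) for c,d in P]
def proj(ci,X):
    p=np.array(ci["intrinsics"])@(np.array(ci["R"])@np.array(X)+np.array(ci["t"]));return p[:2]/p[2]
def crop(img,x0,y0,x1,y1,s,name):
    c=img[y0:y1,x0:x1]
    if c.shape[2]==3: c=c[:,:,::-1]
    cv2.imwrite(name,cv2.resize(c,None,fx=s,fy=s,interpolation=cv2.INTER_CUBIC))
def snap(n,name):
    from bench import get_image,camera_info
    import pickle
    ci=camera_info(n);im=get_image(n)
    cv2.imwrite(f"pics/{name}.png",im[:,:,::-1]);pickle.dump(ci,open(f"pics/{name}.pkl","wb"))
    return im,ci
def ld(name):
    import pickle
    return cv2.imread(f"pics/{name}.png")[:,:,::-1],pickle.load(open(f"pics/{name}.pkl","rb"))
E
python3 - <<'E'
from h import *
from bench import camera_info,get_image
import pickle
for n in ["top","side"]:
    pickle.dump(camera_info(n),open(f"pics/{n}0.pkl","wb"))
im,_=ld("top0");crop(im,240,200,420,370,4,"pics/t_c.png")
im,_=ld("side0");crop(im,190,160,380,310,4,"pics/s_c.png")
im,_=ld("top0");crop(im,110,235,230,365,4,"pics/t_b.png")
im,_=ld("top0");crop(im,420,180,530,390,3,"pics/t_t.png")
ci=camera_info("top")
for n,uv,z in [("stop",(305,261),.255),("cap",(358,259),.213),("lid",(329,247),.131),("pan",(166,294),.063),("tray",(475,329),.018),("pin",(268,300),.172),("beaker",(436,214),.07),("wash",(205,195),.15),("ytop",(391,163),.138),("green",(293,162),.18)]:
    print(n,onz(ci,uv,z).round(3))
ci=camera_info("wrist");print(-ci["R"].T@ci["t"])
E
```

```text
stop [0.587 0.033 0.255]
cap [ 0.599 -0.068  0.213]
lid [ 0.636 -0.012  0.131]
pan [0.536 0.348 0.063]
tray [ 0.472 -0.349  0.018]
pin [0.52  0.108 0.172]
beaker [ 0.728 -0.255  0.07 ]
wash [0.741 0.253 0.15 ]
ytop [ 0.823 -0.144  0.138]
green [0.806 0.066 0.18 ]
[ 0.21257628 -0.61761783  0.38539532]
```

View pics/t_c.png

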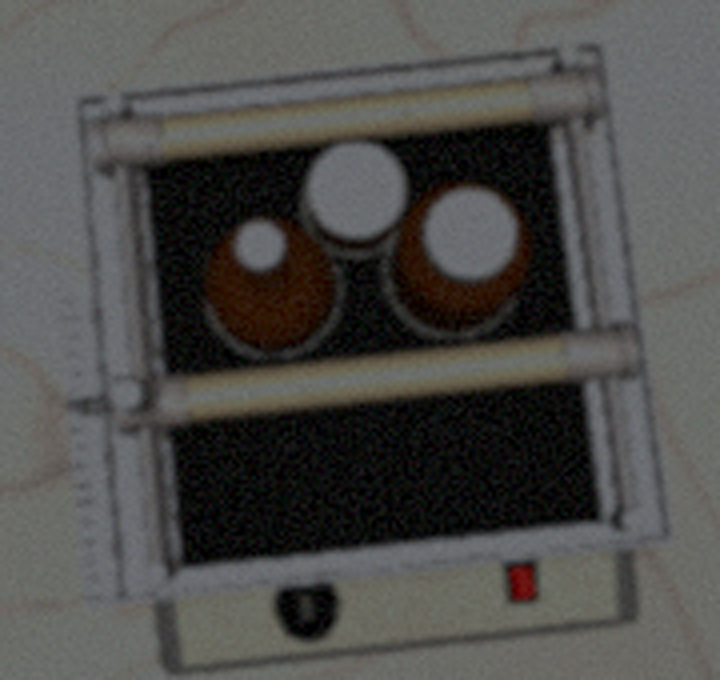

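View pics/s_c.png

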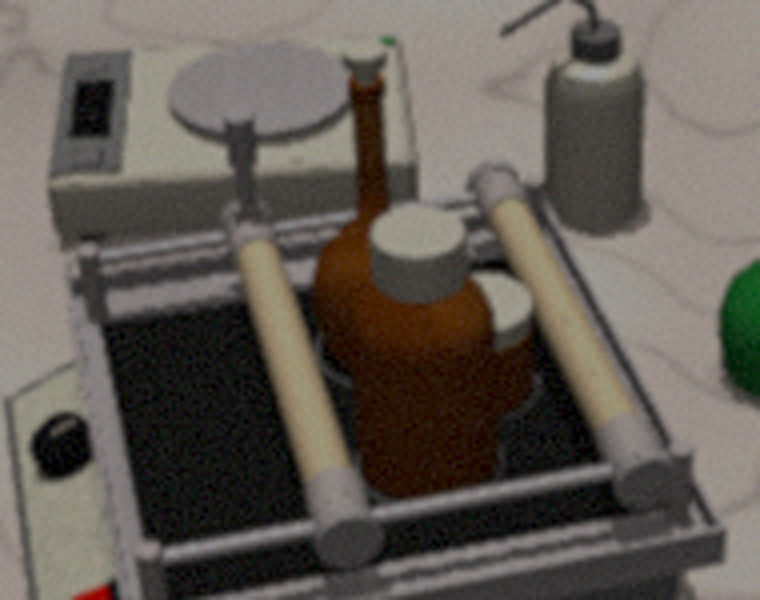

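View pics/t_b.png

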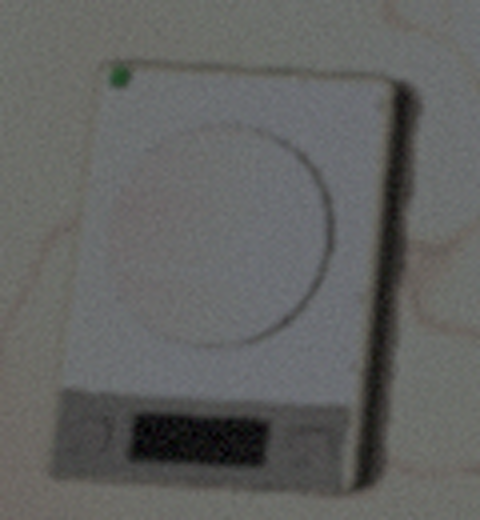

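View pics/t_t.png

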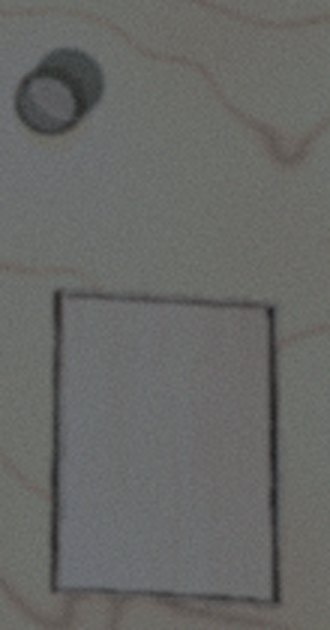

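```bash
python3 - <<'E'
from h import *
_,T=ld("top0");_,S=ld("side0")
for n,a,b in [("stop",(305,261.25),(281,175)),("cap",(357.75,258.75),(295,217)),("lid",(329,247.5),None),("pan",(165,294),(254.5,182.5)),("pinTop",(273,297.5),(250,190.5))]:
    if b: print(n,tri([(T,a),(S,b)]))
    else: print(n,onz(T,a,.131))
# yaw
L=onz(T,(240+160/4,200+140/4),.11);R=onz(T,(240+530/4,200+97/4),.11);print(L,R,np.arctan2(R[0]-L[0],L[1]-R[1]))
L=onz(T,(240+185/4,200+398/4),.11);R=onz(T,(240+565/4,200+357/4),.11);print(L,R,np.arctan2(R[0]-L[0],L[1]-R[1]))
for z,p in [(.018,[(57,292),(273,304),(277,600),(54,590)])]:
    q=np.array([onz(T,(420+u/3,180+v/3),z) for u,v in p]);print(q.round(3),q.mean(0))
    for i in range(4): d=q[(i+1)%4]-q[i];print(np.linalg.norm(d),np.arctan2(d[1],d[0]))
E
```

```text
stop (array([0.58746676, 0.03296493, 0.24816147]), [np.float64(0.00037246159793883683), np.float64(0.00037246159793874185)])
cap (array([ 0.60073901, -0.06700191,  0.2133675 ]), [np.float64(0.00117669018729816), np.float64(0.0011766901872982726)])
lid [ 0.63533812 -0.01204305  0.131     ]
pan (array([0.53601931, 0.3521206 , 0.05864839]), [np.float64(0.0005568294427308234), np.float64(0.0005568294427307686)])
pinTop (array([0.52423997, 0.09686692, 0.18254536]), [np.float64(0.00033319062134142365), np.float64(0.0003331906213416822)])
[0.66489439 0.09466299 0.11      ] [ 0.69220616 -0.10636795  0.11      ] 0.13503182650908632
[0.52573665 0.07664404 0.11      ] [ 0.55085543 -0.1245483   0.11      ] 0.12420690519857304
[[ 0.589 -0.271  0.018]
 [ 0.583 -0.438  0.018]
 [ 0.361 -0.428  0.018]
 [ 0.365 -0.262  0.018]] [ 0.47452808 -0.34960326  0.018     ]
0.16734634902858517 -1.6096669728501933
0.22182485391714307 3.096751338063415
0.16617596021279274 1.5450857919072316
0.22400777454380064 -0.03949409106960476
```

```bash
cat >> h.py <<'E'
def plan(*targets):
    """targets (x,y,z,psi): tool-axis deltas from current pose (measured)"""
    from bench import ctrl
    s=ctrl.get_state();p=np.array(s["position"]);R=Ro.from_rotvec(s["tool_rot"]).as_matrix()
    psi=np.arctan2(R[1,0],R[0,0])
    print("t",round(s["time"],2),"pos",p.round(4),"psi",psi.round(4),"tilt",np.round(R[2],4),"F",np.round(s["ft_force"],1),"g",round(s["grip_width"]*87,1))
    for x,y,z,ps in targets:
        Rt=Ro.from_euler('z',ps).as_matrix()@np.diag([1,-1,-1.])
        d=R.T@(np.array([x,y,z])-p);r=Ro.from_matrix(R.T@Rt).as_rotvec()
        print("tx %.4f ty %.4f tz %.4f rx %.4f ry %.4f rz %.4f"%(*d,*r))
E
python3 -c "
from h import *
plan((.40,-.40,.35,.9),(.53,.07,.37,1.70))"
```

```text
t 0.15 pos [ 0.146  -0.633   0.2217] psi 0.2268 tilt [-1.0e-04 -1.4e-03 -1.0e+00] F [-0.1  0.9 -0. ] g 87.2
tx 0.2999 ty -0.1701 tz -0.1280 rx -0.0014 ry -0.0004 rz -0.6732
tx 0.5322 ty -0.5988 tz -0.1475 rx -0.0012 ry -0.0010 rz -1.4732
```

>>> {"op": "carry_out", "data": {"commands": [{"tz": -0.06}, {"tx": 0.05, "ty": -0.03, "tz": -0.1, "rz": -0.08}, {"tx": 0.1, "ty": -0.06, "tz": -0.128, "rz": -0.2}, {"tx": 0.15, "ty": -0.085, "tz": -0.128, "rz": -0.32}, {"tx": 0.2, "ty": -0.113, "tz": -0.128, "rz": -0.44}, {"tx": 0.25, "ty": -0.142, "tz": -0.128, "rz": -0.56}, {"tx": 0.3, "ty": -0.17, "tz": -0.128, "rz": -0.67}, {"tx": 0.328, "ty": -0.22, "tz": -0.13, "rz": -0.77}, {"tx": 0.356, "ty": -0.27, "tz": -0.132, "rz": -0.87}, {"tx": 0.38, "ty": -0.32, "tz": -0.135, "rz": -0.97}, {"tx": 0.405, "ty": -0.37, "tz": -0.137, "rz": -1.07}, {"tx": 0.43, "ty": -0.415, "tz": -0.14, "rz": -1.17}]}}

```text
invalid input
```

```bash
python3 -c "
from h import *
plan((.53,.07,.37,1.70))"
```

```text
t 0.15 pos [ 0.146  -0.633   0.2217] psi 0.2268 tilt [-1.0e-04 -1.4e-03 -1.0e+00] F [-0.1  0.9 -0. ] g 87.2
tx 0.5322 ty -0.5988 tz -0.1475 rx -0.0012 ry -0.0010 rz -1.4732
```

>>> {"op": "carry_out", "data": {"commands": [{"tx": 0, "ty": 0, "tz": -0.06, "rx": 0, "ry": 0, "rz": 0, "jaw": 1}, {"tx": 0.05, "ty": -0.03, "tz": -0.1, "rx": 0, "ry": 0, "rz": -0.08, "jaw": 1}, {"tx": 0.1, "ty": -0.06, "tz": -0.128, "rx": 0, "ry": 0, "rz": -0.2, "jaw": 1}, {"tx": 0.15, "ty": -0.085, "tz": -0.128, "rx": 0, "ry": 0, "rz": -0.32, "jaw": 1}, {"tx": 0.2, "ty": -0.113, "tz": -0.128, "rx": 0, "ry": 0, "rz": -0.44, "jaw": 1}, {"tx": 0.25, "ty": -0.142, "tz": -0.128, "rx": 0, "ry": 0, "rz": -0.56, "jaw": 1}, {"tx": 0.3, "ty": -0.17, "tz": -0.128, "rx": 0, "ry": 0, "rz": -0.67, "jaw": 1}, {"tx": 0.328, "ty": -0.22, "tz": -0.13, "rx": 0, "ry": 0, "rz": -0.77, "jaw": 1}, {"tx": 0.356, "ty": -0.27, "tz": -0.132, "rx": 0, "ry": 0, "rz": -0.87, "jaw": 1}, {"tx": 0.38, "ty": -0.32, "tz": -0.135, "rx": 0, "ry": 0, "rz": -0.97, "jaw": 1}, {"tx": 0.405, "ty": -0.37, "tz": -0.137, "rx": 0, "ry": 0, "rz": -1.07, "jaw": 1}, {"tx": 0.43, "ty": -0.415, "tz": -0.14, "rx": 0, "ry": 0, "rz": -1.17, "jaw": 1}]}}

```text
time: 1.65
position: [0.4718, -0.1301, 0.3625]
tool_rot: [2.402, 2.024, -0.001]
ft_force: [0.8, -0.3, 0.7]
grip_width: 1.0
```

```bash
python3 -c "
from h import *
plan((.53,.07,.37,1.70))"
```

```text
t 1.65 pos [ 0.4718 -0.1301  0.3625] psi 1.4006 tilt [-5.e-04 -0.e+00 -1.e+00] F [ 0.8 -0.3  0.7] g 87.0
tx 0.2071 ty 0.0234 tz -0.0076 rx -0.0001 ry 0.0005 rz -0.2994
```

>>> {"op": "carry_out", "data": {"commands": [{"tx": 0.05, "ty": 0.005, "tz": 0, "rx": 0, "ry": 0, "rz": -0.07, "jaw": 1}, {"tx": 0.1, "ty": 0.01, "tz": 0, "rx": 0, "ry": 0, "rz": -0.15, "jaw": 1}, {"tx": 0.15, "ty": 0.017, "tz": 0, "rx": 0, "ry": 0, "rz": -0.22, "jaw": 1}, {"tx": 0.2, "ty": 0.023, "tz": -0.007, "rx": 0, "ry": 0, "rz": -0.3, "jaw": 1}, {"tx": 0.207, "ty": 0.023, "tz": -0.007, "rx": 0, "ry": 0, "rz": -0.3, "jaw": 1}, {"tx": 0.207, "ty": 0.023, "tz": -0.007, "rx": 0, "ry": 0, "rz": -0.3, "jaw": 1}]}}

```text
time: 2.4
position: [0.5301, 0.0674, 0.3691]
tool_rot: [-2.077, -2.357, 0.001]
ft_force: [0.5, -0.5, 0.1]
grip_width: 0.999
```

```bash
python3 -c "
from h import *
plan((.53,.07,.37,1.70))
snap('wrist','w1')"
```

```text
t 2.4 pos [0.5301 0.0674 0.3691] psi 1.6971 tilt [-5.e-04 -8.e-04 -1.e+00] F [ 0.5 -0.5  0.1] g 86.9
tx 0.0026 ty 0.0002 tz -0.0009 rx -0.0008 ry 0.0005 rz -0.0029
```

View pics/w1.png

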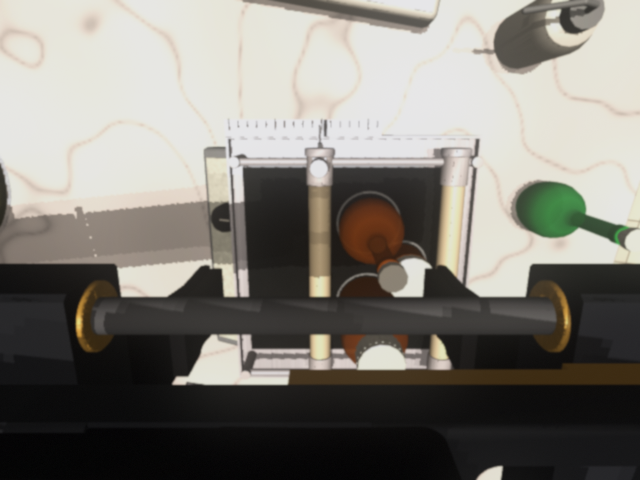

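```bash
python3 -c "
from h import *
im,_=ld('w1')
crop(im,220,110,400,240,4,'pics/w1a.png')"
```

```text
(no output)
```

View pics/w1a.png

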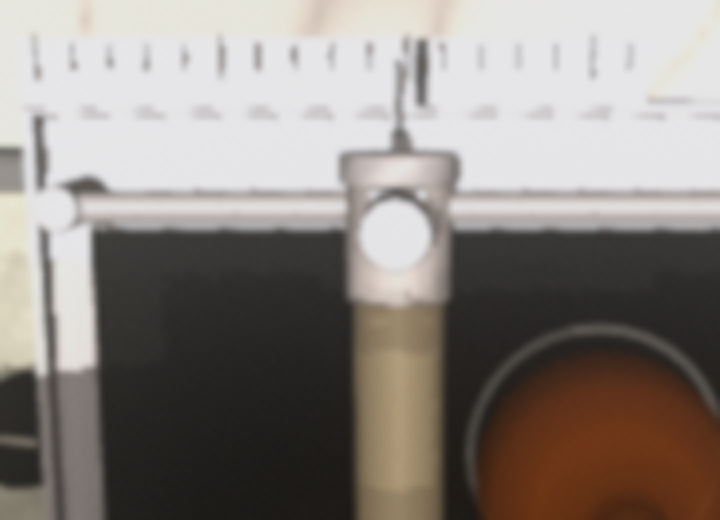

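```bash
python3 -c "
from h import *
im,ci=ld('w1');_,T=ld('top0');_,S=ld('side0')
m=onz(ci,(325.25,128),.087);p=onz(ci,(318.75,168),.187);print('mark',m,'pinh',p)
print('pointer',onz(ci,(320.5,130),.09))
xs=np.array([np.cos(.131),np.sin(.131)]);print('x of pin rel mark',(p-m)[:2]@xs)
a,b=onz(ci,(232,120),.087),onz(ci,(379,120),.087)
print('tri pin',tri([(ci,(318.75,168)),(T,(273,297.5)),(S,(250,190.5))]))
print('tri stopper',tri([(ci,(392,278)),(T,(305,261.25)),(S,(281,175))]))
# rail front/back for yaw
q1=onz(ci,(220+40/4,110+55/4),.087);q2=onz(ci,(220+595/4,110+58/4),.087);print(q1,q2,np.arctan2(q2[1]-q1[1],q2[0]-q1[0]))
"
```

```text
mark [0.52389988 0.13539868 0.087     ] pinh [0.52222573 0.10163848 0.187     ]
pointer [0.51909213 0.13268599 0.09      ]
x of pin rel mark -0.006069755956665627
tri pin (array([0.52360587, 0.09915528, 0.18074825]), [np.float64(0.002322040465437656), np.float64(0.002334821166812539), np.float64(0.00047526562254399877)])
tri stopper (array([0.58747081, 0.03274107, 0.24838504]), [np.float64(0.0001968855881520295), np.float64(0.00040202600638453525), np.float64(0.0004141495724484578)])
[0.42148121 0.12677778 0.087     ] [0.56994468 0.14496825 0.087     ] 0.12191721703284736
```

```bash
python3 -c "
from h import *
plan((.523,.101,.2,1.698),(.523,.101,.154,1.698))"
```

```text
t 2.45 pos [0.5302 0.0662 0.3691] psi 1.695 tilt [-9.e-04 -1.e-03 -1.e+00] F [ 0.6  0.1 -0. ] g 87.1
tx 0.0356 ty -0.0026 tz 0.1690 rx -0.0010 ry 0.0009 rz -0.0030
tx 0.0356 ty -0.0026 tz 0.2150 rx -0.0010 ry 0.0009 rz -0.0030
```

>>> {"op": "carry_out", "data": {"commands": [{"tx": 0.018, "ty": -0.001, "tz": 0.04, "rx": 0, "ry": 0, "rz": 0, "jaw": 0.7}, {"tx": 0.034, "ty": -0.002, "tz": 0.09, "rx": 0, "ry": 0, "rz": 0, "jaw": 0.6}, {"tx": 0.034, "ty": -0.002, "tz": 0.135, "rx": 0, "ry": 0, "rz": 0, "jaw": 0.6}, {"tx": 0.034, "ty": -0.002, "tz": 0.16, "rx": 0, "ry": 0, "rz": 0, "jaw": 0.6}, {"tx": 0.034, "ty": -0.002, "tz": 0.165, "rx": 0, "ry": 0, "rz": 0, "jaw": 0.6}, {"tx": 0.034, "ty": -0.002, "tz": 0.165, "rx": 0, "ry": 0, "rz": 0, "jaw": 0.6}]}}

```text
time: 3.2
position: [0.5245, 0.0999, 0.2051]
tool_rot: [2.079, 2.354, 0.0]
ft_force: [0.2, -0.3, 0.2]
grip_width: 0.601
```

```bash
python3 -c "
from h import *
plan((.523,.101,.154,1.698))
snap('wrist','w2');im,_=snap('side','s2')
crop(im,180,120,340,260,4,'pics/s2c.png')
plan((.523,.101,.154,1.698))
"
```

```text
t 3.2 pos [0.5245 0.0999 0.2051] psi 1.6946 tilt [-5.e-04  5.e-04 -1.e+00] F [ 0.2 -0.3  0.2] g 52.3
tx 0.0013 ty -0.0014 tz 0.0511 rx 0.0005 ry 0.0005 rz -0.0034
t 3.3 pos [0.525  0.1007 0.2059] psi 1.6957 tilt [-4.0e-04  2.3e-03 -1.0e+00] F [-0.2 -0.4  0.2] g 52.1
tx 0.0006 ty -0.0021 tz 0.0519 rx 0.0023 ry 0.0004 rz -0.0023
```

View pics/w2.png

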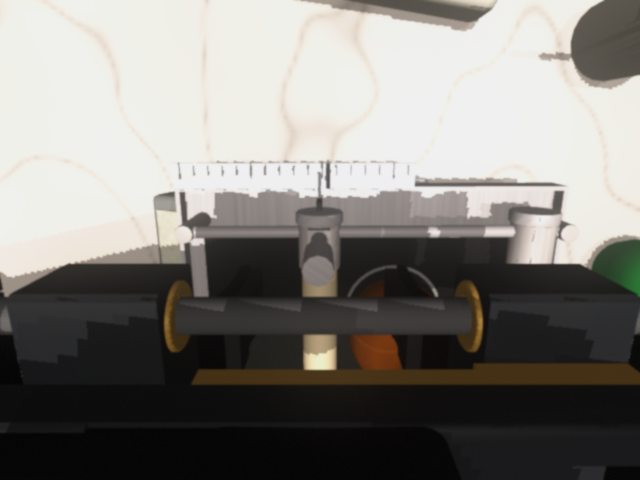

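View pics/s2c.png

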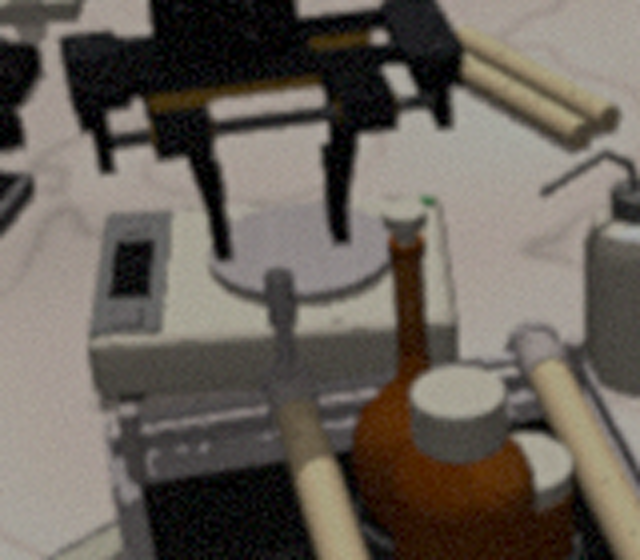

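```bash
python3 -c "
from h import *
a,A=ld('w1');im,ci=ld('w2')
crop(im,260,150,420,300,4,'pics/w2c.png')
print(tri([(A,(318.75,168)),(ci,(318.5,271))]),onz(ci,(318.5,271),.187))
"
```

```text
(array([0.5223562 , 0.1018866 , 0.18939158]), [np.float64(0.00013230415222355413), np.float64(0.0001323041522233016)]) [0.52256836 0.10102828 0.187     ]
```

View pics/w2c.png

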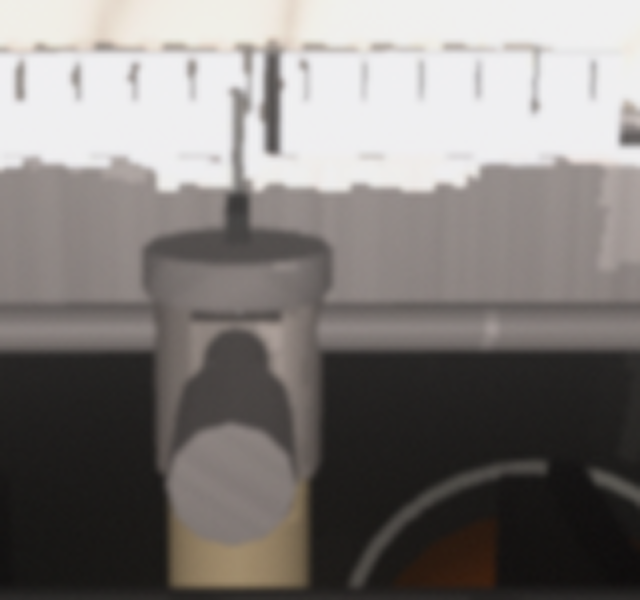

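>>> {"op": "carry_out", "data": {"commands": [{"tx": 0.001, "ty": -0.002, "tz": 0.02, "rx": 0, "ry": 0, "rz": 0, "jaw": 0.6}, {"tx": 0.001, "ty": -0.002, "tz": 0.04, "rx": 0, "ry": 0, "rz": 0, "jaw": 0.6}, {"tx": 0.001, "ty": -0.002, "tz": 0.051, "rx": 0, "ry": 0, "rz": 0, "jaw": 0.6}, {"tx": 0.001, "ty": -0.002, "tz": 0.051, "rx": 0, "ry": 0, "rz": 0, "jaw": 0.4}, {"tx": 0.001, "ty": -0.002, "tz": 0.051, "rx": 0, "ry": 0, "rz": 0, "jaw": 0.2}, {"tx": 0.001, "ty": -0.002, "tz": 0.051, "rx": 0, "ry": 0, "rz": 0, "jaw": 0.1}, {"tx": 0.001, "ty": -0.002, "tz": 0.051, "rx": 0, "ry": 0, "rz": 0, "jaw": 0.1}, {"tx": 0.001, "ty": -0.002, "tz": 0.051, "rx": 0, "ry": 0, "rz": 0, "jaw": 0.1}], "grip_force": 15}}

```text
time: 4.3
position: [0.522, 0.1018, 0.1539]
tool_rot: [2.077, 2.357, -0.0]
ft_force: [-0.4, -0.7, 1.8]
grip_width: 0.181
```

```bash
python3 -c "
from h import *
plan((.5225-.075*.992,.101-.075*.127,.154,1.698))
"
```

```text
t 4.3 pos [0.522  0.1018 0.1539] psi 1.6969 tilt [-3.e-04  2.e-04 -1.e+00] F [-0.4 -0.7  1.8] g 15.8
tx -0.0010 ty -0.0746 tz -0.0002 rx 0.0002 ry 0.0003 rz -0.0011
```

>>> {"op": "carry_out", "data": {"commands": [{"tx": 0, "ty": -0.008, "tz": 0, "rx": 0, "ry": 0, "rz": 0, "jaw": 0.1}, {"tx": 0, "ty": -0.02, "tz": 0, "rx": 0, "ry": 0, "rz": 0, "jaw": 0.1}, {"tx": 0, "ty": -0.035, "tz": 0, "rx": 0, "ry": 0, "rz": 0, "jaw": 0.1}, {"tx": 0, "ty": -0.05, "tz": 0, "rx": 0, "ry": 0, "rz": 0, "jaw": 0.1}, {"tx": 0, "ty": -0.058, "tz": 0, "rx": 0, "ry": 0, "rz": 0, "jaw": 0.1}, {"tx": 0, "ty": -0.062, "tz": 0, "rx": 0, "ry": 0, "rz": 0, "jaw": 0.1}, {"tx": 0, "ty": -0.062, "tz": 0, "rx": 0, "ry": 0, "rz": 0, "jaw": 0.1}, {"tx": 0, "ty": -0.062, "tz": 0, "rx": 0, "ry": 0, "rz": 0, "jaw": 0.1}]}}

```text
time: 5.3
position: [0.4599, 0.0939, 0.1537]
tool_rot: [-2.076, -2.356, 0.003]
ft_force: [-1.8, 0.5, 6.1]
grip_width: 0.173
```

```bash
python3 -c "
from h import *
plan()
snap('wrist','w3')
"
```

```text
t 5.3 pos [0.4599 0.0939 0.1537] psi 1.6968 tilt [-2.0e-04 -1.9e-03 -1.0e+00] F [-1.8  0.5  6.1] g 15.1
```

View pics/w3.png

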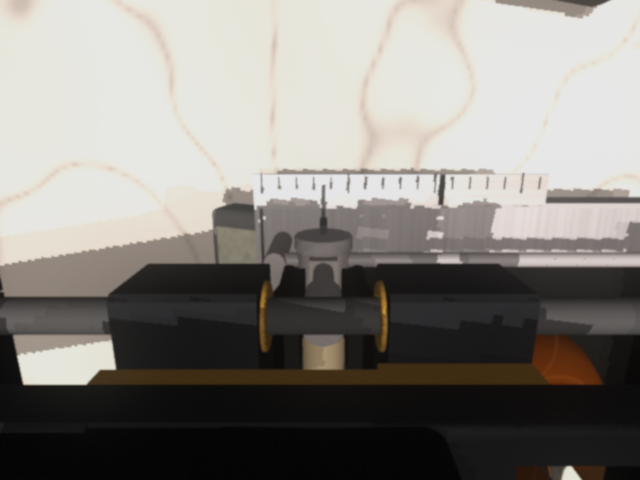

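>>> {"op": "carry_out", "data": {"commands": [{"tx": 0, "ty": -0.002, "tz": 0, "rx": 0, "ry": 0, "rz": 0, "jaw": 0.1}, {"tx": 0, "ty": -0.002, "tz": 0, "rx": 0, "ry": 0, "rz": 0, "jaw": 0.1}]}}

```text
time: 5.6
position: [0.4591, 0.0938, 0.1538]
tool_rot: [2.077, 2.356, 0.001]
ft_force: [3.1, -0.8, 3.4]
grip_width: 0.177
```

```bash
python3 -c "
from h import *
plan((.58,-.14,.40,1.70))
"
```

```text
t 5.6 pos [0.4591 0.0938 0.1538] psi 1.6968 tilt [ 1.0e-04  1.2e-03 -1.0e+00] F [ 3.1 -0.8  3.4] g 15.4
tx -0.2471 ty 0.0909 tz -0.2461 rx 0.0012 ry -0.0001 rz -0.0032
```

>>> {"op": "carry_out", "data": {"commands": [{"tx": 0, "ty": 0, "tz": 0, "rx": 0, "ry": 0, "rz": 0, "jaw": 0.5}, {"tx": 0, "ty": 0, "tz": 0, "rx": 0, "ry": 0, "rz": 0, "jaw": 0.5}, {"tx": 0, "ty": 0, "tz": 0, "rx": 0, "ry": 0, "rz": 0, "jaw": 0.5}, {"tx": 0, "ty": 0, "tz": -0.05, "rx": 0, "ry": 0, "rz": 0, "jaw": 0.5}, {"tx": 0, "ty": 0, "tz": -0.11, "rx": 0, "ry": 0, "rz": 0, "jaw": 0.5}, {"tx": 0, "ty": 0, "tz": -0.17, "rx": 0, "ry": 0, "rz": 0, "jaw": 0.6}, {"tx": -0.05, "ty": 0.02, "tz": -0.2, "rx": 0, "ry": 0, "rz": 0, "jaw": 0.8}, {"tx": -0.1, "ty": 0.04, "tz": -0.22, "rx": 0, "ry": 0, "rz": 0, "jaw": 0.8}, {"tx": -0.15, "ty": 0.06, "tz": -0.246, "rx": 0, "ry": 0, "rz": 0, "jaw": 0.8}, {"tx": -0.2, "ty": 0.08, "tz": -0.246, "rx": 0, "ry": 0, "rz": 0, "jaw": 0.8}, {"tx": -0.247, "ty": 0.091, "tz": -0.246, "rx": 0, "ry": 0, "rz": 0, "jaw": 0.8}, {"tx": -0.247, "ty": 0.091, "tz": -0.246, "rx": 0, "ry": 0, "rz": 0, "jaw": 0.8}]}}

```text
time: 7.1
position: [0.5798, -0.1452, 0.397]
tool_rot: [-2.084, -2.347, 0.003]
ft_force: [-0.2, -0.3, -0.1]
grip_width: 0.805
```

```bash
python3 -c "
from h import *
plan()
im,_=snap('wrist','w4');crop(im,220,110,450,270,3,'pics/w4c.png')
"
```

```text
t 7.1 pos [ 0.5798 -0.1452  0.397 ] psi 1.6893 tilt [ 0.0011 -0.0036 -1.    ] F [-0.2 -0.3 -0.1] g 70.0
```

View pics/w4.png

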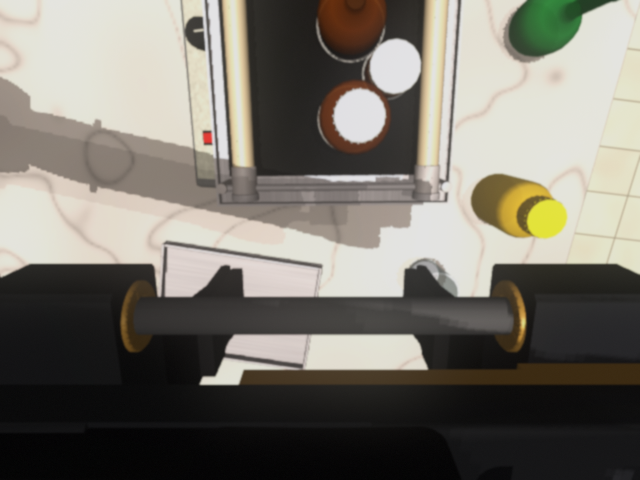

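View pics/w4c.png

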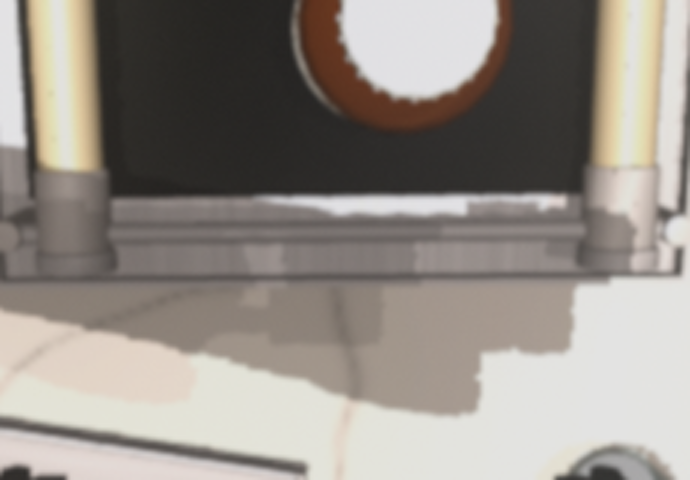

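```bash
python3 -c "
from h import *
im,ci=ld('w4');crop(im,300,0,460,170,4,'pics/w4d.png')
g=im.min(2)
m=(g>185).astype(np.uint8);n,l,st,ce=cv2.connectedComponentsWithStats(m)
for i in range(1,n):
    x,y,w,h,a=st[i]
    if 500<a<6000: print(st[i],ce[i])
"
```

```text
[ 183    0   33  158 2282] [199.69588081  80.74758983]
[ 208    0   20  159 1405] [217.78149466  76.81423488]
[ 229    0   16  166 1179] [236.6692112   80.89906701]
[ 423    0   19  185 1448] [432.87845304  92.81422652]
[ 439    0   18  179 1391] [447.06613947  85.53846154]
[ 370   39   50   54 2098] [394.90657769  65.75119161]
[ 334   89   51   53 2099] [359.21534064 115.27060505]
[617 197  23  43 722] [630.42382271 219.86426593]
[608 239  32  34 754] [626.0132626  253.89655172]
[ 166  245  152   51 4740] [236.06603376 273.74092827]
[ 304  335  122   34 3767] [363.75869392 352.12609504]
[ 227  336   79   26 1627] [269.38537185 346.54333128]
[201 359  84  25 822] [234.08029197 371.33576642]
```

View pics/w4d.png

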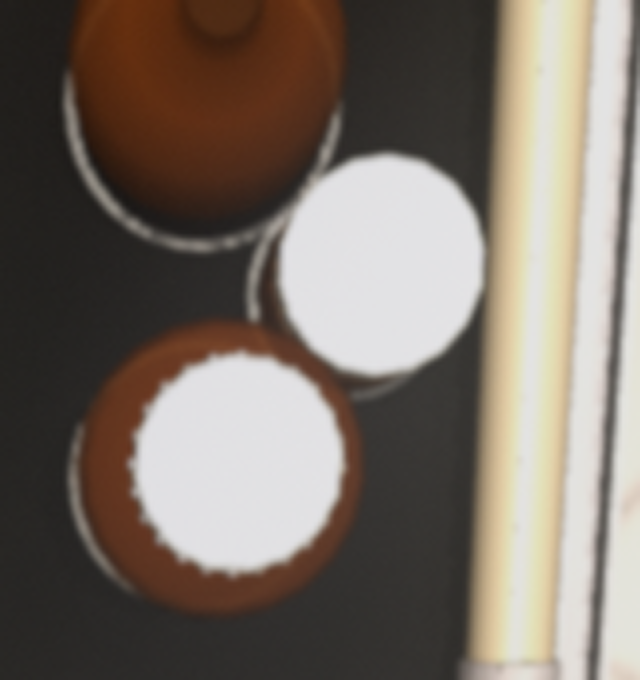

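```bash
python3 -c "
from h import *
im,ci=ld('w4');_,T=ld('top0');_,S=ld('side0');_,A=ld('w1')
print('cap',onz(ci,(360,115.5),.213),tri([(ci,(360,115.5)),(T,(357.75,258.75)),(S,(295,217))]))
print('lid',onz(ci,(395.5,66.3),.131),tri([(ci,(395.5,66.3)),(T,(329,247.5))]))
print('stop',onz(A,(392,278),.255))
# tray corners at z .018
for uv in [(165,243),(322,266)]: print(onz(ci,uv,.018))
plan()
"
```

```text
cap [ 0.60080356 -0.06358896  0.213     ] (array([ 0.60084941, -0.06537641,  0.2125732 ]), [np.float64(0.001803376196097829), np.float64(0.0020540864445678614), np.float64(0.0011916082106739475)])
lid [ 0.63604919 -0.00902817  0.131     ] (array([ 0.63301211, -0.011788  ,  0.14746819]), [np.float64(0.0006163835427223396), np.float64(0.0006163835427223446)])
stop [0.58602431 0.03492756 0.255     ]
[ 0.36711172 -0.26025354  0.018     ]
[ 0.59183947 -0.2676233   0.018     ]
t 7.15 pos [ 0.5796 -0.1418  0.3979] psi 1.6935 tilt [ 0.0021 -0.0025 -1.    ] F [ 0.   1.1 -0. ] g 69.4
```

```bash
python3 -c "
from h import *
plan((.6008,-.065,.26,1.698),(.6008,-.065,.181,1.698))
"
```

```text
t 7.15 pos [ 0.5796 -0.1418  0.3979] psi 1.6935 tilt [ 0.0021 -0.0025 -1.    ] F [ 0.   1.1 -0. ] g 69.4
tx 0.0733 ty 0.0308 tz 0.1380 rx -0.0025 ry -0.0021 rz -0.0045
tx 0.0732 ty 0.0310 tz 0.2170 rx -0.0025 ry -0.0021 rz -0.0045
```

>>> {"op": "carry_out", "data": {"commands": [{"tx": 0.035, "ty": 0.015, "tz": 0.03, "rx": 0, "ry": 0, "rz": 0, "jaw": 0.8}, {"tx": 0.065, "ty": 0.027, "tz": 0.07, "rx": 0, "ry": 0, "rz": 0, "jaw": 0.8}, {"tx": 0.073, "ty": 0.031, "tz": 0.11, "rx": 0, "ry": 0, "rz": 0, "jaw": 0.8}, {"tx": 0.073, "ty": 0.031, "tz": 0.14, "rx": 0, "ry": 0, "rz": 0, "jaw": 0.8}, {"tx": 0.073, "ty": 0.031, "tz": 0.14, "rx": 0, "ry": 0, "rz": 0, "jaw": 0.8}, {"tx": 0.073, "ty": 0.031, "tz": 0.14, "rx": 0, "ry": 0, "rz": 0, "jaw": 0.8}]}}

```text
time: 7.9
position: [0.6017, -0.0628, 0.2612]
tool_rot: [2.075, 2.356, 0.002]
ft_force: [0.5, 0.2, 1.0]
grip_width: 0.8
```

```bash
python3 -c "
from h import *
plan((.6008,-.065,.181,1.698))
snap('wrist','w5')
im,_=snap('top','t5');crop(im,260,200,400,320,4,'pics/t5c.png')
plan((.6008,-.065,.181,1.698))
"
```

```text
t 7.9 pos [ 0.6017 -0.0628  0.2612] psi 1.6976 tilt [-5.0e-04  1.9e-03 -1.0e+00] F [0.5 0.2 1. ] g 69.6
tx -0.0021 ty -0.0014 tz 0.0802 rx 0.0019 ry 0.0005 rz -0.0004
t 8.0 pos [ 0.6021 -0.0632  0.2616] psi 1.697 tilt [-9.0e-04  2.9e-03 -1.0e+00] F [-0.1 -0.5  0.9] g 69.5
tx -0.0015 ty -0.0018 tz 0.0806 rx 0.0029 ry 0.0009 rz -0.0010
```

View pics/w5.png

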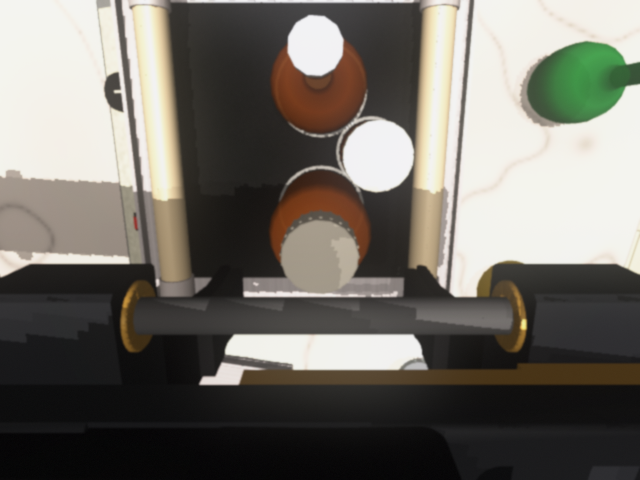

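View pics/t5c.png

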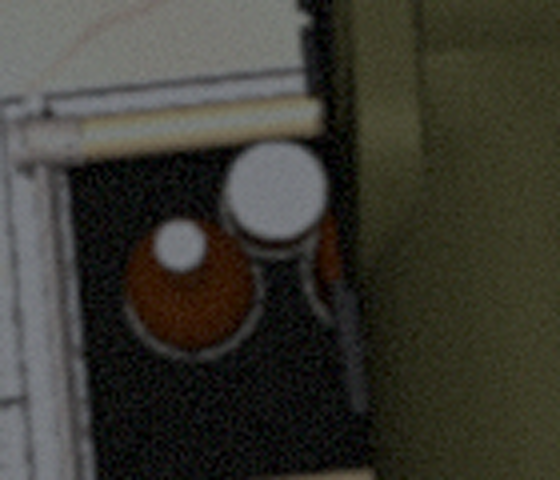

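```bash
python3 -c "
from h import *
im,ci=ld('w5');_,B=ld('w4');_,A=ld('w1')
print('cap',onz(ci,(319.5,254),.213),tri([(ci,(319.5,254)),(B,(360,115.5))]))
print('lid',onz(ci,(377.5,155.5),.131),tri([(ci,(377.5,155.5)),(B,(395.5,66.3))]))
print('stop',onz(ci,(316,45.5),.255),tri([(ci,(316,45.5)),(A,(392,278))]))
plan((.6008,-.0635,.181,1.698))
"
```

```text
cap [ 0.60023268 -0.06261237  0.213     ] (array([ 0.60065644, -0.06344525,  0.21055336]), [np.float64(0.00034620559659441133), np.float64(0.0003462055965947967)])
lid [ 0.63525592 -0.00918864  0.131     ] (array([ 0.63553353, -0.00916006,  0.13181951]), [np.float64(0.00039086944715115536), np.float64(0.00039086944715100645)])
stop [0.58676536 0.03562211 0.255     ] (array([0.58635036, 0.03531323, 0.25549481]), [np.float64(0.00048563405999246134), np.float64(0.00048563405999233367)])
t 8.0 pos [ 0.6021 -0.0632  0.2616] psi 1.697 tilt [-9.0e-04  2.9e-03 -1.0e+00] F [-0.1 -0.5  0.9] g 69.5
tx -0.0000 ty -0.0016 tz 0.0806 rx 0.0029 ry 0.0009 rz -0.0010
```

>>> {"op": "carry_out", "data": {"commands": [{"tx": 0, "ty": -0.001, "tz": 0.03, "rx": 0, "ry": 0, "rz": 0, "jaw": 0.8}, {"tx": 0, "ty": -0.0015, "tz": 0.06, "rx": 0, "ry": 0, "rz": 0, "jaw": 0.8}, {"tx": 0, "ty": -0.0015, "tz": 0.08, "rx": 0, "ry": 0, "rz": 0, "jaw": 0.8}, {"tx": 0, "ty": -0.0015, "tz": 0.08, "rx": 0, "ry": 0, "rz": 0, "jaw": 0.8}, {"tx": 0, "ty": -0.0015, "tz": 0.08, "rx": 0, "ry": 0, "rz": 0, "jaw": 0.65}, {"tx": 0, "ty": -0.0015, "tz": 0.08, "rx": 0, "ry": 0, "rz": 0, "jaw": 0.55}, {"tx": 0, "ty": -0.0015, "tz": 0.08, "rx": 0, "ry": 0, "rz": 0, "jaw": 0.45}, {"tx": 0, "ty": -0.0015, "tz": 0.08, "rx": 0, "ry": 0, "rz": 0, "jaw": 0.4}, {"tx": 0, "ty": -0.0015, "tz": 0.08, "rx": 0, "ry": 0, "rz": 0, "jaw": 0.4}], "grip_force": 25}}

```text
time: 9.12
position: [0.6, -0.0638, 0.1803]
tool_rot: [2.077, 2.356, -0.0]
ft_force: [-2.2, -0.1, 4.4]
grip_width: 0.5
```

```bash
python3 -c "
from h import *
plan((.6008,-.063,.30,1.698))
"
```

```text
t 9.12 pos [ 0.6    -0.0638  0.1803] psi 1.6967 tilt [-6.e-04  5.e-04 -1.e+00] F [-2.2 -0.1  4.4] g 43.5
tx 0.0006 ty 0.0010 tz -0.1197 rx 0.0005 ry 0.0006 rz -0.0013
```

>>> {"op": "carry_out", "data": {"commands": [{"tx": 0, "ty": 0, "tz": -0.01, "rx": 0, "ry": 0, "rz": 0, "jaw": 0.4}, {"tx": 0, "ty": 0, "tz": -0.03, "rx": 0, "ry": 0, "rz": 0, "jaw": 0.4}, {"tx": 0, "ty": 0, "tz": -0.06, "rx": 0, "ry": 0, "rz": 0, "jaw": 0.4}, {"tx": 0, "ty": 0, "tz": -0.09, "rx": 0, "ry": 0, "rz": 0, "jaw": 0.4}, {"tx": 0, "ty": 0, "tz": -0.1, "rx": 0, "ry": 0, "rz": 0, "jaw": 0.4}, {"tx": 0, "ty": 0, "tz": -0.1, "rx": 0, "ry": 0, "rz": 0, "jaw": 0.4}]}}

```text
time: 9.88
position: [0.6001, -0.0636, 0.28]
tool_rot: [2.076, 2.356, 0.001]
ft_force: [-0.8, 0.4, -3.9]
grip_width: 0.498
```

```bash
python3 -c "
from h import *
plan((.4255,-.3475,.23,1.533),(.4255,-.3475,.112,1.533))
"
```

```text
t 9.88 pos [ 0.6001 -0.0636  0.28  ] psi 1.6969 tilt [-4.e-04  1.e-03 -1.e+00] F [-0.8  0.4 -3.9] g 43.3
tx -0.2596 ty -0.2090 tz 0.0499 rx 0.0010 ry 0.0003 rz 0.1639
tx -0.2596 ty -0.2091 tz 0.1679 rx 0.0010 ry 0.0003 rz 0.1639
```

>>> {"op": "carry_out", "data": {"commands": [{"tx": -0.013, "ty": -0.0105, "tz": 0, "rx": 0, "ry": 0, "rz": 0.01, "jaw": 0.4}, {"tx": -0.039, "ty": -0.031, "tz": 0, "rx": 0, "ry": 0, "rz": 0.025, "jaw": 0.4}, {"tx": -0.073, "ty": -0.059, "tz": 0, "rx": 0, "ry": 0, "rz": 0.045, "jaw": 0.4}, {"tx": -0.109, "ty": -0.088, "tz": 0, "rx": 0, "ry": 0, "rz": 0.07, "jaw": 0.4}, {"tx": -0.145, "ty": -0.117, "tz": 0, "rx": 0, "ry": 0, "rz": 0.095, "jaw": 0.4}, {"tx": -0.18, "ty": -0.145, "tz": 0, "rx": 0, "ry": 0, "rz": 0.12, "jaw": 0.4}, {"tx": -0.213, "ty": -0.172, "tz": 0.01, "rx": 0, "ry": 0, "rz": 0.14, "jaw": 0.4}, {"tx": -0.24, "ty": -0.193, "tz": 0.025, "rx": 0, "ry": 0, "rz": 0.155, "jaw": 0.4}, {"tx": -0.255, "ty": -0.205, "tz": 0.04, "rx": 0, "ry": 0, "rz": 0.164, "jaw": 0.4}, {"tx": -0.26, "ty": -0.209, "tz": 0.06, "rx": 0, "ry": 0, "rz": 0.164, "jaw": 0.4}, {"tx": -0.26, "ty": -0.209, "tz": 0.08, "rx": 0, "ry": 0, "rz": 0.164, "jaw": 0.4}, {"tx": -0.26, "ty": -0.209, "tz": 0.08, "rx": 0, "ry": 0, "rz": 0.164, "jaw": 0.4}]}}

```text
time: 11.38
position: [0.4238, -0.3465, 0.197]
tool_rot: [-2.259, -2.176, -0.0]
ft_force: [0.5, 0.6, -3.2]
grip_width: 0.504
```

```bash
python3 -c "
from h import *
plan((.4255,-.3475,.112,1.533))
im,_=snap('side','s6')
im,_=snap('wrist','w6')
"
```

```text
t 11.38 pos [ 0.4238 -0.3465  0.197 ] psi 1.5333 tilt [ 0.0036 -0.0037 -1.    ] F [ 0.5  0.6 -3.2] g 43.8
tx -0.0012 ty 0.0021 tz 0.0850 rx -0.0037 ry -0.0036 rz 0.0003
```

View pics/s6.png

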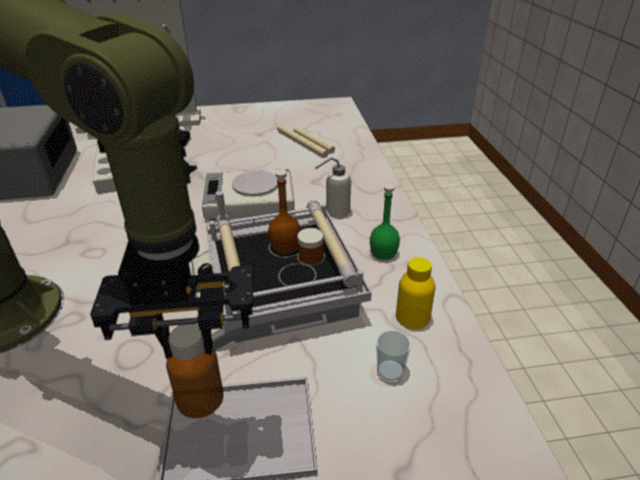

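View pics/w6.png

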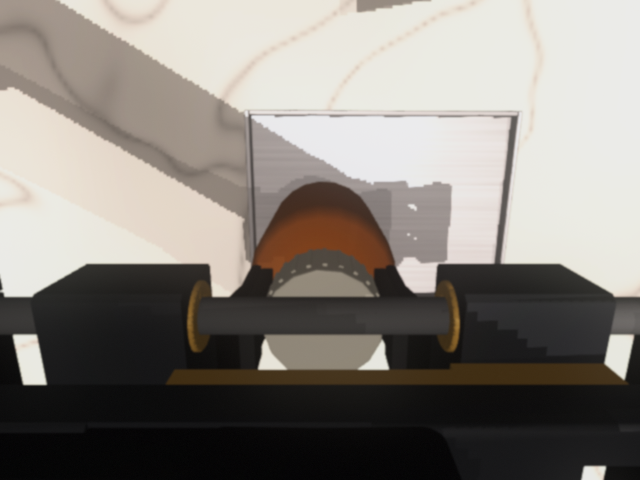

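```bash
python3 -c "
from h import *
im,ci=ld('w6')
a,b=onz(ci,(247,111),.018),onz(ci,(521,112),.018);print(a,b,np.linalg.norm(b-a))
y=np.arctan2(b[1]-a[1],b[0]-a[0]);c=(a+b)/2;print(y,c[:2]-.085*np.array([-np.sin(y),np.cos(y)]))
_,S=ld('s6')
plan((.4255,-.3475,.115,1.533))
"
```

```text
[ 0.36487388 -0.26258787  0.018     ] [ 0.59100125 -0.27167093  0.018     ] 0.22630972115385126
-0.040146323427300935 [ 0.47452605 -0.35206091]
t 11.47 pos [ 0.4253 -0.3475  0.1996] psi 1.5335 tilt [ 4.e-04 -1.e-04 -1.e+00] F [-0.2 -0.3 -2.7] g 43.7
tx -0.0000 ty 0.0002 tz 0.0846 rx -0.0001 ry -0.0004 rz 0.0005
```

>>> {"op": "carry_out", "data": {"commands": [{"tx": -0.001, "ty": 0, "tz": 0.03, "rx": 0, "ry": 0, "rz": 0, "jaw": 0.4}, {"tx": -0.001, "ty": 0, "tz": 0.06, "rx": 0, "ry": 0, "rz": 0, "jaw": 0.4}, {"tx": -0.001, "ty": 0, "tz": 0.077, "rx": 0, "ry": 0, "rz": 0, "jaw": 0.4}, {"tx": -0.001, "ty": 0, "tz": 0.085, "rx": 0, "ry": 0, "rz": 0, "jaw": 0.4}, {"tx": -0.001, "ty": 0, "tz": 0.088, "rx": 0, "ry": 0, "rz": 0, "jaw": 0.4}, {"tx": -0.001, "ty": 0, "tz": 0.089, "rx": 0, "ry": 0, "rz": 0, "jaw": 0.4}, {"tx": -0.001, "ty": 0, "tz": 0.089, "rx": 0, "ry": 0, "rz": 0, "jaw": 0.4}, {"tx": -0.001, "ty": 0, "tz": 0.089, "rx": 0, "ry": 0, "rz": 0, "jaw": 0.4}]}}

```text
time: 12.48
position: [0.4254, -0.3492, 0.1111]
tool_rot: [2.263, 2.178, -0.0]
ft_force: [0.4, -0.5, -2.9]
grip_width: 0.5
```

```bash
python3 -c "
from h import *
plan()
im,_=snap('side','s7');crop(im,90,260,330,480,3,'pics/s7c.png')
plan()
"
```

```text
t 12.47 pos [ 0.4254 -0.3492  0.1111] psi 1.5328 tilt [-7.e-04  7.e-04 -1.e+00] F [ 0.4 -0.5 -2.9] g 43.5
t 12.53 pos [ 0.4253 -0.3491  0.111 ] psi 1.5327 tilt [-6.e-04  5.e-04 -1.e+00] F [-0.6 -0.8 -3. ] g 43.7
```

View pics/s7c.png

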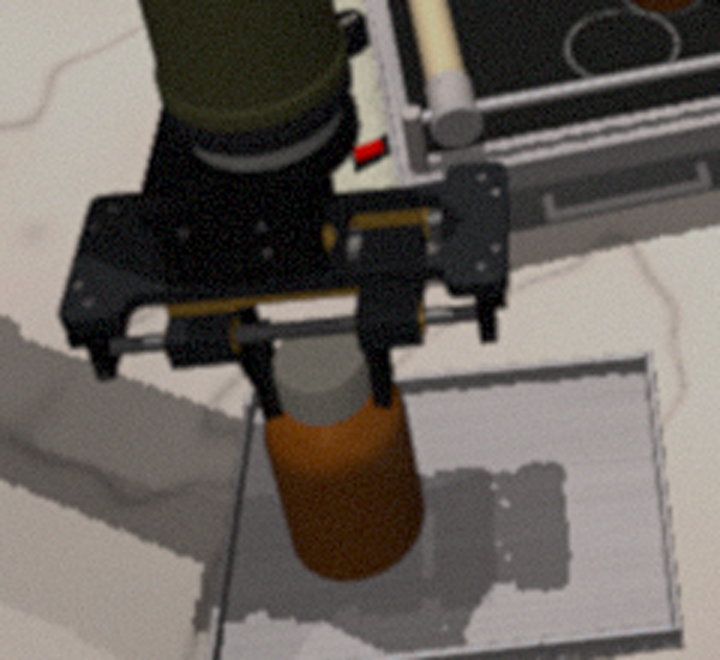

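Still carried (F −3); lower in 1 mm steps until contact.

>>> {"op": "carry_out", "data": {"commands": [{"tx": 0, "ty": 0, "tz": 0.001, "rx": 0, "ry": 0, "rz": 0, "jaw": 0.4}, {"tx": 0, "ty": 0, "tz": 0.002, "rx": 0, "ry": 0, "rz": 0, "jaw": 0.4}, {"tx": 0, "ty": 0, "tz": 0.002, "rx": 0, "ry": 0, "rz": 0, "jaw": 0.4}]}}

```text
time: 12.9
position: [0.4253, -0.3492, 0.1093]
tool_rot: [2.263, 2.178, -0.001]
ft_force: [-1.7, 0.8, 3.2]
grip_width: 0.499
```

>>> {"op": "carry_out", "data": {"commands": [{"tx": 0, "ty": 0, "tz": 0, "rx": 0, "ry": 0, "rz": 0, "jaw": 0.55}, {"tx": 0, "ty": 0, "tz": 0, "rx": 0, "ry": 0, "rz": 0, "jaw": 0.65}, {"tx": 0, "ty": 0, "tz": 0, "rx": 0, "ry": 0, "rz": 0, "jaw": 0.75}, {"tx": 0, "ty": 0, "tz": -0.03, "rx": 0, "ry": 0, "rz": 0, "jaw": 0.75}, {"tx": 0, "ty": 0, "tz": -0.08, "rx": 0, "ry": 0, "rz": 0, "jaw": 0.75}, {"tx": 0, "ty": 0, "tz": -0.14, "rx": 0, "ry": 0, "rz": 0, "jaw": 0.7}, {"tx": 0, "ty": 0, "tz": -0.19, "rx": 0, "ry": 0, "rz": 0, "jaw": 0.6}, {"tx": 0, "ty": 0, "tz": -0.2, "rx": 0, "ry": 0, "rz": 0, "jaw": 0.6}]}}

```text
time: 13.9
position: [0.4267, -0.3498, 0.3125]
tool_rot: [2.258, 2.174, 0.001]
ft_force: [-0.1, 0.5, -1.0]
grip_width: 0.613
```

```bash
python3 -c "
from h import *
plan((.5865,0.0353,.33,1.698))
im,_=snap('wrist','w8')
"
```

```text
t 13.9 pos [ 0.4267 -0.3498  0.3125] psi 1.5329 tilt [-0.0046  0.0052 -1.    ] F [-0.1  0.5 -1. ] g 53.4
tx 0.3908 ty 0.1452 tz -0.0185 rx 0.0048 ry 0.0050 rz -0.1651
```

View pics/w8.png

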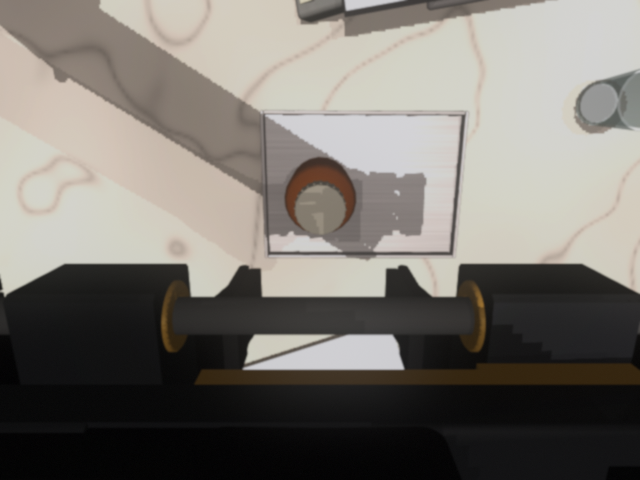

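>>> {"op": "carry_out", "data": {"commands": [{"tx": 0.02, "ty": 0.007, "tz": 0, "rx": 0, "ry": 0, "rz": -0.01, "jaw": 0.6}, {"tx": 0.06, "ty": 0.022, "tz": -0.01, "rx": 0, "ry": 0, "rz": -0.03, "jaw": 0.6}, {"tx": 0.115, "ty": 0.042, "tz": -0.018, "rx": 0, "ry": 0, "rz": -0.05, "jaw": 0.6}, {"tx": 0.17, "ty": 0.063, "tz": -0.018, "rx": 0, "ry": 0, "rz": -0.08, "jaw": 0.6}, {"tx": 0.225, "ty": 0.083, "tz": -0.018, "rx": 0, "ry": 0, "rz": -0.1, "jaw": 0.6}, {"tx": 0.28, "ty": 0.104, "tz": -0.018, "rx": 0, "ry": 0, "rz": -0.12, "jaw": 0.6}, {"tx": 0.33, "ty": 0.122, "tz": -0.018, "rx": 0, "ry": 0, "rz": -0.14, "jaw": 0.6}, {"tx": 0.37, "ty": 0.137, "tz": -0.018, "rx": 0, "ry": 0, "rz": -0.165, "jaw": 0.6}, {"tx": 0.391, "ty": 0.145, "tz": -0.018, "rx": 0, "ry": 0, "rz": -0.165, "jaw": 0.6}, {"tx": 0.391, "ty": 0.145, "tz": -0.018, "rx": 0, "ry": 0, "rz": -0.165, "jaw": 0.6}, {"tx": 0.391, "ty": 0.145, "tz": -0.018, "rx": 0, "ry": 0, "rz": -0.165, "jaw": 0.6}]}}

```text
time: 15.32
position: [0.5841, 0.0358, 0.3252]
tool_rot: [-2.075, -2.357, 0.003]
ft_force: [-0.0, -0.3, 0.5]
grip_width: 0.601
```

```bash
python3 -c "
from h import *
im,ci=snap('wrist','w9')
plan((.5865,0.0353,.27,1.698),(.5865,0.0353,.191,1.698))
crop(im,230,150,430,300,4,'pics/w9c.png')
"
```

```text
t 15.38 pos [0.5843 0.0352 0.3256] psi 1.6966 tilt [-7.0e-04 -1.7e-03 -1.0e+00] F [ 0.6 -0.9  1.3] g 52.2
tx -0.0001 ty 0.0023 tz 0.0556 rx -0.0018 ry 0.0007 rz -0.0014
tx -0.0001 ty 0.0025 tz 0.1346 rx -0.0018 ry 0.0007 rz -0.0014
```

View pics/w9c.png

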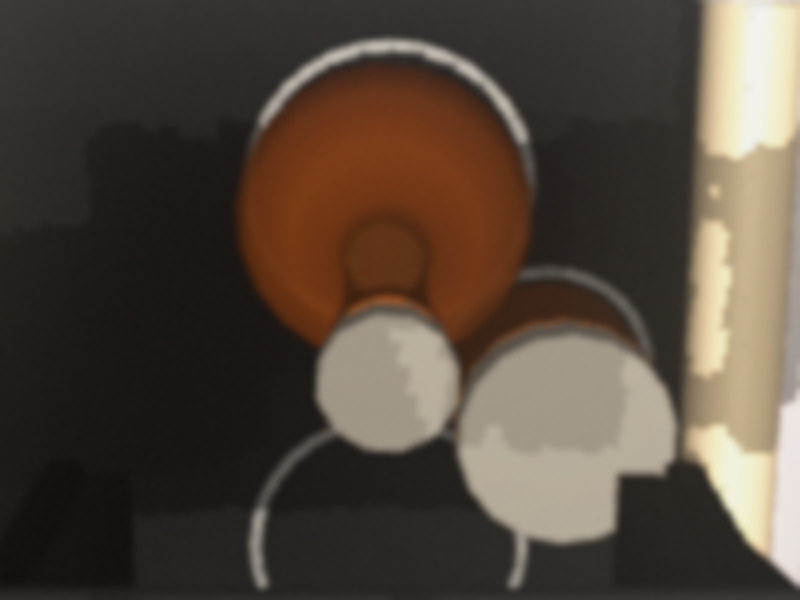

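```bash
python3 -c "
from h import *
_,ci=ld('w9');_,B=ld('w5')
u=(230+388/4,150+379/4);v=(230+567/4,150+436/4)
print(onz(ci,u,.255),tri([(ci,u),(B,(316,45.5))]),onz(ci,v,.131),tri([(ci,v),(B,(377.5,155.5))]))
"
```

```text
[0.58678103 0.03538077 0.255     ] (array([0.58677149, 0.03552911, 0.25550125]), [np.float64(1.319284241448328e-05), np.float64(1.3192842414407336e-05)]) [ 0.63596323 -0.0092008   0.131     ] (array([ 0.63557639, -0.00915015,  0.13121058]), [np.float64(0.00034840629764174426), np.float64(0.0003484062976416365)])
```

>>> {"op": "carry_out", "data": {"commands": [{"tx": 0, "ty": 0.0025, "tz": 0.03, "rx": 0, "ry": 0, "rz": 0, "jaw": 0.6}, {"tx": 0, "ty": 0.0025, "tz": 0.06, "rx": 0, "ry": 0, "rz": 0, "jaw": 0.6}, {"tx": 0, "ty": 0.0025, "tz": 0.09, "rx": 0, "ry": 0, "rz": 0, "jaw": 0.6}, {"tx": 0, "ty": 0.0025, "tz": 0.115, "rx": 0, "ry": 0, "rz": 0, "jaw": 0.6}, {"tx": 0, "ty": 0.0025, "tz": 0.13, "rx": 0, "ry": 0, "rz": 0, "jaw": 0.6}, {"tx": 0, "ty": 0.0025, "tz": 0.132, "rx": 0, "ry": 0, "rz": 0, "jaw": 0.5}, {"tx": 0, "ty": 0.0025, "tz": 0.132, "rx": 0, "ry": 0, "rz": 0, "jaw": 0.4}]}}

```text
time: 16.25
position: [0.5878, 0.0364, 0.1954]
tool_rot: [2.076, 2.357, 0.001]
ft_force: [-1.1, 0.4, 0.7]
grip_width: 0.464
```

```bash
python3 -c "
from h import *
plan((.5867,0.0355,.192,1.698))
im,ci=snap('side','s10')
crop(im,180,100,360,260,4,'pics/s10c.png')
plan((.5867,0.0355,.192,1.698))
"
```

```text
t 16.25 pos [0.5878 0.0364 0.1954] psi 1.6973 tilt [-3.0e-04  1.2e-03 -1.0e+00] F [-1.1  0.4  0.7] g 40.4
tx -0.0008 ty -0.0012 tz 0.0034 rx 0.0012 ry 0.0003 rz -0.0007
t 16.3 pos [0.588  0.0366 0.1956] psi 1.6975 tilt [-3.0e-04  1.7e-03 -1.0e+00] F [-0.3  0.2  0.6] g 38.4
tx -0.0009 ty -0.0014 tz 0.0036 rx 0.0017 ry 0.0003 rz -0.0005
```

View pics/s10c.png

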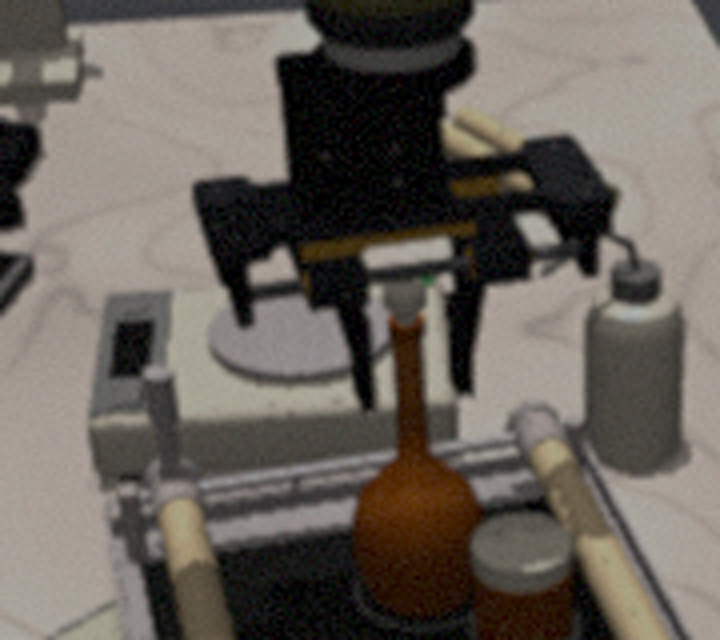

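Centred on the neck. Small adjustment and close.

>>> {"op": "carry_out", "data": {"commands": [{"tx": -0.001, "ty": -0.0014, "tz": 0.004, "rx": 0, "ry": 0, "rz": 0, "jaw": 0.35}, {"tx": -0.001, "ty": -0.0014, "tz": 0.004, "rx": 0, "ry": 0, "rz": 0, "jaw": 0.3}, {"tx": -0.001, "ty": -0.0014, "tz": 0.004, "rx": 0, "ry": 0, "rz": 0, "jaw": 0.22}, {"tx": -0.001, "ty": -0.0014, "tz": 0.004, "rx": 0, "ry": 0, "rz": 0, "jaw": 0.15}, {"tx": -0.001, "ty": -0.0014, "tz": 0.004, "rx": 0, "ry": 0, "rz": 0, "jaw": 0.1}, {"tx": -0.001, "ty": -0.0014, "tz": 0.004, "rx": 0, "ry": 0, "rz": 0, "jaw": 0.1}], "grip_force": 25}}

```text
time: 17.05
position: [0.5862, 0.0355, 0.1906]
tool_rot: [2.076, 2.358, 0.0]
ft_force: [-0.7, -0.4, 0.6]
grip_width: 0.178
```

```bash
python3 -c "
from h import *
plan((.5867,0.0355,.30,1.698))
"
```

```text
t 17.05 pos [0.5862 0.0355 0.1906] psi 1.6979 tilt [-1.e-04  1.e-04 -1.e+00] F [-0.7 -0.4  0.6] g 15.5
tx -0.0001 ty 0.0005 tz -0.1094 rx 0.0001 ry 0.0001 rz -0.0001
```

>>> {"op": "carry_out", "data": {"commands": [{"tx": 0, "ty": 0, "tz": -0.01, "rx": 0, "ry": 0, "rz": 0, "jaw": 0.1}, {"tx": 0, "ty": 0, "tz": -0.03, "rx": 0, "ry": 0, "rz": 0, "jaw": 0.1}, {"tx": 0, "ty": 0, "tz": -0.06, "rx": 0, "ry": 0, "rz": 0, "jaw": 0.1}, {"tx": 0, "ty": 0, "tz": -0.09, "rx": 0, "ry": 0, "rz": 0, "jaw": 0.1}, {"tx": 0, "ty": 0, "tz": -0.1, "rx": 0, "ry": 0, "rz": 0, "jaw": 0.1}, {"tx": 0, "ty": 0, "tz": -0.1, "rx": 0, "ry": 0, "rz": 0, "jaw": 0.1}]}}

```text
time: 17.8
position: [0.5864, 0.0356, 0.2912]
tool_rot: [2.075, 2.357, 0.001]
ft_force: [-0.7, 1.0, -1.8]
grip_width: 0.179
```

```bash
python3 -c "
from h import *
plan((.5248,-.353,.29,1.533),(.5248,-.353,.12,1.533))
"
```

```text
t 17.8 pos [0.5864 0.0356 0.2912] psi 1.6978 tilt [-4.0e-04  1.3e-03 -1.0e+00] F [-0.7  1.  -1.8] g 15.5
tx -0.3776 ty -0.1103 tz 0.0012 rx 0.0014 ry 0.0003 rz 0.1648
tx -0.3776 ty -0.1106 tz 0.1712 rx 0.0014 ry 0.0003 rz 0.1648
```

>>> {"op": "carry_out", "data": {"commands": [{"tx": -0.015, "ty": -0.004, "tz": 0, "rx": 0, "ry": 0, "rz": 0.01, "jaw": 0.1}, {"tx": -0.045, "ty": -0.013, "tz": 0, "rx": 0, "ry": 0, "rz": 0.02, "jaw": 0.1}, {"tx": -0.085, "ty": -0.025, "tz": 0, "rx": 0, "ry": 0, "rz": 0.04, "jaw": 0.1}, {"tx": -0.13, "ty": -0.038, "tz": 0, "rx": 0, "ry": 0, "rz": 0.06, "jaw": 0.1}, {"tx": -0.175, "ty": -0.051, "tz": 0, "rx": 0, "ry": 0, "rz": 0.08, "jaw": 0.1}, {"tx": -0.22, "ty": -0.064, "tz": 0, "rx": 0, "ry": 0, "rz": 0.1, "jaw": 0.1}, {"tx": -0.265, "ty": -0.077, "tz": 0, "rx": 0, "ry": 0, "rz": 0.12, "jaw": 0.1}, {"tx": -0.31, "ty": -0.091, "tz": 0, "rx": 0, "ry": 0, "rz": 0.14, "jaw": 0.1}, {"tx": -0.345, "ty": -0.101, "tz": 0.01, "rx": 0, "ry": 0, "rz": 0.155, "jaw": 0.1}, {"tx": -0.37, "ty": -0.108, "tz": 0.03, "rx": 0, "ry": 0, "rz": 0.165, "jaw": 0.1}, {"tx": -0.378, "ty": -0.1105, "tz": 0.05, "rx": 0, "ry": 0, "rz": 0.165, "jaw": 0.1}, {"tx": -0.378, "ty": -0.1105, "tz": 0.06, "rx": 0, "ry": 0, "rz": 0.165, "jaw": 0.1}]}}

```text
time: 19.3
position: [0.5238, -0.3521, 0.2276]
tool_rot: [-2.259, -2.177, -0.0]
ft_force: [-0.3, 1.7, -2.1]
grip_width: 0.177
```

```bash
python3 -c "
from h import *
im,ci=snap('side','s11')
plan((.5248,-.353,.12,1.533))
"
```

```text
t 19.35 pos [ 0.524  -0.351   0.2272] psi 1.5353 tilt [ 0.0037 -0.0033 -1.    ] F [-1.   1.2 -3.2] g 15.3
tx -0.0024 ty 0.0012 tz 0.1071 rx -0.0033 ry -0.0037 rz 0.0023
```

View pics/s11.png

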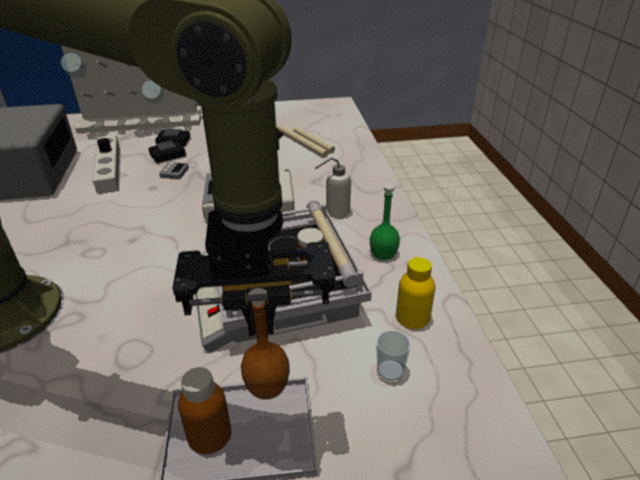

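>>> {"op": "carry_out", "data": {"commands": [{"tx": -0.001, "ty": 0.001, "tz": 0.03, "rx": 0, "ry": 0, "rz": 0, "jaw": 0.1}, {"tx": -0.001, "ty": 0.001, "tz": 0.06, "rx": 0, "ry": 0, "rz": 0, "jaw": 0.1}, {"tx": -0.001, "ty": 0.001, "tz": 0.085, "rx": 0, "ry": 0, "rz": 0, "jaw": 0.1}, {"tx": -0.001, "ty": 0.001, "tz": 0.098, "rx": 0, "ry": 0, "rz": 0, "jaw": 0.1}, {"tx": -0.001, "ty": 0.001, "tz": 0.104, "rx": 0, "ry": 0, "rz": 0, "jaw": 0.1}, {"tx": -0.001, "ty": 0.001, "tz": 0.104, "rx": 0, "ry": 0, "rz": 0, "jaw": 0.1}, {"tx": -0.001, "ty": 0.001, "tz": 0.104, "rx": 0, "ry": 0, "rz": 0, "jaw": 0.1}]}}

```text
time: 20.23
position: [0.526, -0.3548, 0.1277]
tool_rot: [2.262, 2.178, 0.0]
ft_force: [0.2, 0.1, -1.8]
grip_width: 0.175
```

>>> {"op": "carry_out", "data": {"commands": [{"tx": 0, "ty": 0, "tz": 0.004, "rx": 0, "ry": 0, "rz": 0, "jaw": 0.1}, {"tx": 0, "ty": 0, "tz": 0.0065, "rx": 0, "ry": 0, "rz": 0, "jaw": 0.1}, {"tx": 0, "ty": 0, "tz": 0.0075, "rx": 0, "ry": 0, "rz": 0, "jaw": 0.1}, {"tx": 0, "ty": 0, "tz": 0.008, "rx": 0, "ry": 0, "rz": 0, "jaw": 0.1}, {"tx": 0, "ty": 0, "tz": 0.008, "rx": 0, "ry": 0, "rz": 0, "jaw": 0.1}]}}

```text
time: 20.85
position: [0.5254, -0.3547, 0.1196]
tool_rot: [2.263, 2.178, -0.001]
ft_force: [-2.8, 0.6, 4.8]
grip_width: 0.178
```

>>> {"op": "carry_out", "data": {"commands": [{"tx": 0, "ty": 0, "tz": 0, "rx": 0, "ry": 0, "rz": 0, "jaw": 0.25}, {"tx": 0, "ty": 0, "tz": 0, "rx": 0, "ry": 0, "rz": 0, "jaw": 0.4}, {"tx": 0, "ty": 0, "tz": 0, "rx": 0, "ry": 0, "rz": 0, "jaw": 0.5}, {"tx": 0, "ty": 0, "tz": -0.02, "rx": 0, "ry": 0, "rz": 0, "jaw": 0.5}, {"tx": 0, "ty": 0, "tz": -0.05, "rx": 0, "ry": 0, "rz": 0, "jaw": 0.5}, {"tx": 0, "ty": 0, "tz": -0.1, "rx": 0, "ry": 0, "rz": 0, "jaw": 0.5}, {"tx": 0, "ty": 0, "tz": -0.15, "rx": 0, "ry": 0, "rz": 0, "jaw": 0.5}, {"tx": 0, "ty": 0, "tz": -0.2, "rx": 0, "ry": 0, "rz": 0, "jaw": 0.6}, {"tx": 0, "ty": 0, "tz": -0.2, "rx": 0, "ry": 0, "rz": 0, "jaw": 0.8}]}}

```text
time: 21.98
position: [0.5276, -0.355, 0.3254]
tool_rot: [2.255, 2.172, 0.004]
ft_force: [0.8, 0.8, -1.0]
grip_width: 0.633
```

```bash
python3 -c "
from h import *
im,ci=snap('side','s12')
im,ci=snap('wrist','w12')
plan((.6,-.01,.30,.128),)
"
```

```text
t 22.07 pos [ 0.5256 -0.3545  0.3199] psi 1.533 tilt [-0.0013  0.0017 -1.    ] F [-0.3  0.1 -0.1] g 62.6
tx 0.3471 ty 0.0613 tz 0.0196 rx 0.0023 ry -0.0001 rz 1.4050
```

View pics/s12.png

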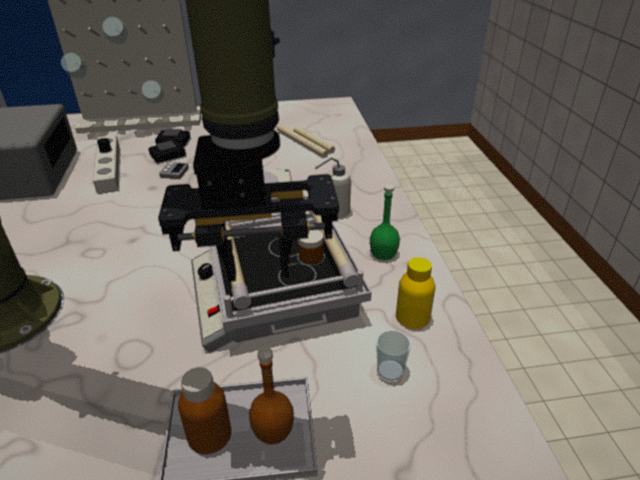

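View pics/w12.png

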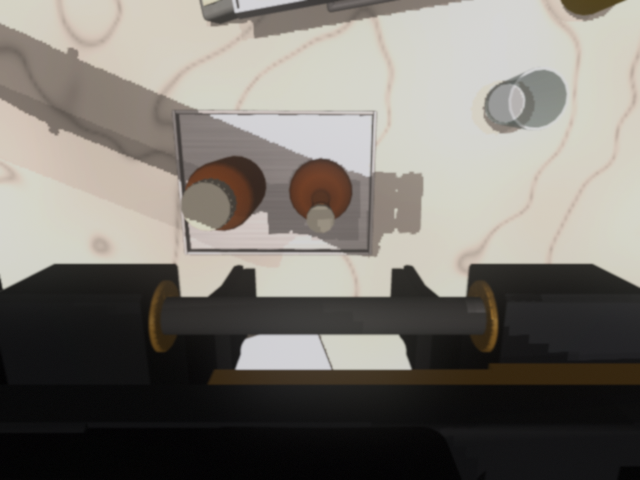

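```bash
python3 -c "
from h import *
plan((.6355,-.009,.30,.128),)
"
```

```text
t 22.07 pos [ 0.5256 -0.3545  0.3199] psi 1.533 tilt [-0.0013  0.0017 -1.    ] F [-0.3  0.1 -0.1] g 62.6
tx 0.3494 ty 0.0967 tz 0.0196 rx 0.0023 ry -0.0001 rz 1.4050
```

>>> {"op": "carry_out", "data": {"commands": [{"tx": 0.02, "ty": 0.003, "tz": 0, "rx": 0, "ry": 0, "rz": 0.1, "jaw": 0.9}, {"tx": 0.055, "ty": 0.01, "tz": 0, "rx": 0, "ry": 0, "rz": 0.25, "jaw": 1}, {"tx": 0.095, "ty": 0.017, "tz": 0, "rx": 0, "ry": 0, "rz": 0.4, "jaw": 1}, {"tx": 0.135, "ty": 0.024, "tz": 0, "rx": 0, "ry": 0, "rz": 0.55, "jaw": 1}, {"tx": 0.175, "ty": 0.031, "tz": 0, "rx": 0, "ry": 0, "rz": 0.7, "jaw": 1}, {"tx": 0.215, "ty": 0.038, "tz": 0.01, "rx": 0, "ry": 0, "rz": 0.85, "jaw": 1}, {"tx": 0.255, "ty": 0.045, "tz": 0.02, "rx": 0, "ry": 0, "rz": 1.0, "jaw": 1}, {"tx": 0.295, "ty": 0.052, "tz": 0.03, "rx": 0, "ry": 0, "rz": 1.15, "jaw": 1}, {"tx": 0.325, "ty": 0.057, "tz": 0.045, "rx": 0, "ry": 0, "rz": 1.28, "jaw": 1}, {"tx": 0.346, "ty": 0.061, "tz": 0.06, "rx": 0, "ry": 0, "rz": 1.405, "jaw": 1}, {"tx": 0.346, "ty": 0.061, "tz": 0.06, "rx": 0, "ry": 0, "rz": 1.405, "jaw": 1}, {"tx": 0.346, "ty": 0.061, "tz": 0.06, "rx": 0, "ry": 0, "rz": 1.405, "jaw": 1}]}}

```text
time: 23.58
position: [0.5992, -0.0126, 0.2583]
tool_rot: [3.134, 0.202, -0.002]
ft_force: [0.3, -0.1, 0.3]
grip_width: 1.002
```

```bash
python3 -c "
from h import *
im,ci=snap('wrist','w13')
plan((.6355,-.009,.15,.128),)
crop(im,200,60,440,260,3,'pics/w13c.png')
"
```

```text
t 23.62 pos [ 0.5994 -0.013   0.2587] psi 0.1273 tilt [-2.e-04  9.e-04 -1.e+00] F [ 0.2 -0.3  0.3] g 87.3
tx 0.0363 ty 0.0006 tz 0.1087 rx 0.0009 ry 0.0002 rz -0.0007
```

View pics/w13.png

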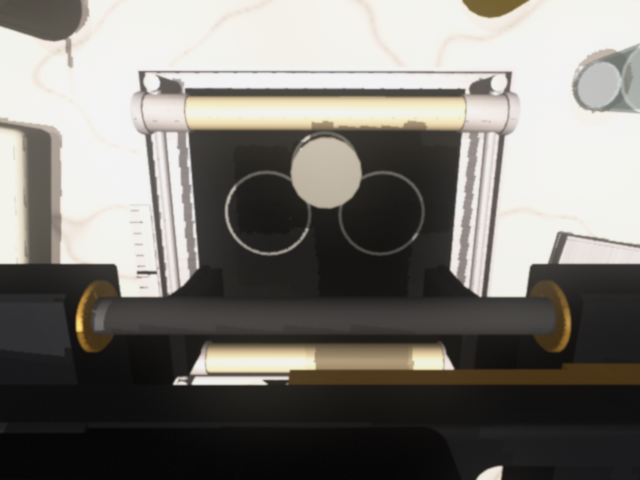

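View pics/w13c.png

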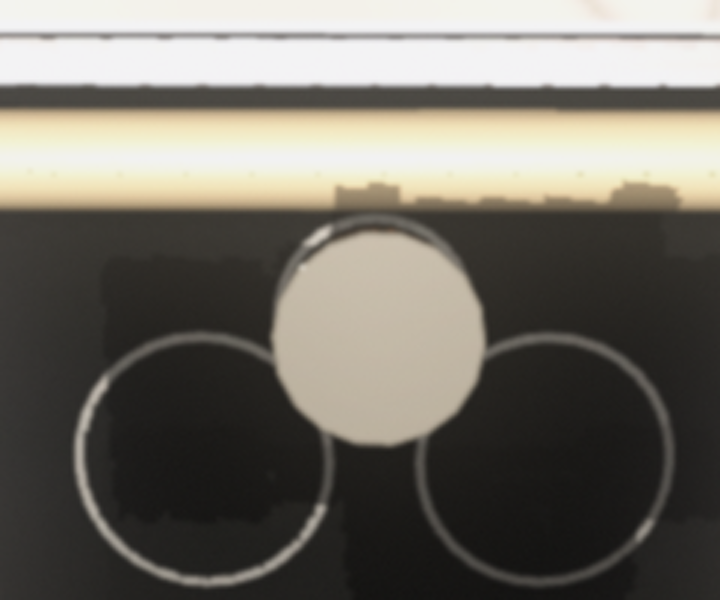

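```bash
python3 -c "
from h import *
_,ci=ld('w13')
f=onz(ci,(268,213),.0755);b=onz(ci,(381.7,213),.0755)
print('lid',onz(ci,(326.3,172.7),.131),'F ring',f,'B ring',b,np.linalg.norm(f-b),np.arctan2(b[0]-f[0],f[1]-b[1]))
"
```

```text
lid [ 0.63588409 -0.01008626  0.131     ] F ring [0.58809176 0.03516588 0.0755    ] B ring [ 0.60106669 -0.06466095  0.0755    ] 0.10066650343305938 0.12924979104625275
```

>>> {"op": "carry_out", "data": {"commands": [{"tx": 0.02, "ty": 0.001, "tz": 0.02, "rx": 0, "ry": 0, "rz": 0, "jaw": 1}, {"tx": 0.0365, "ty": 0.001, "tz": 0.06, "rx": 0, "ry": 0, "rz": 0, "jaw": 1}, {"tx": 0.0365, "ty": 0.001, "tz": 0.1, "rx": 0, "ry": 0, "rz": 0, "jaw": 1}, {"tx": 0.0365, "ty": 0.001, "tz": 0.1, "rx": 0, "ry": 0, "rz": 0, "jaw": 1}, {"tx": 0.0365, "ty": 0.001, "tz": 0.1, "rx": 0, "ry": 0, "rz": 0, "jaw": 1}]}}

```text
time: 24.25
position: [0.6367, -0.0084, 0.1605]
tool_rot: [3.135, 0.199, 0.004]
ft_force: [1.2, -0.1, 1.0]
grip_width: 1.002
```

```bash
python3 -c "
from h import *
im,ci=snap('wrist','w14')
plan((.6357,-.0095,.089,.128),)
"
```

```text
t 24.3 pos [ 0.6371 -0.008   0.1612] psi 0.1272 tilt [ 3.7e-03  9.0e-04 -1.0e+00] F [-0.4  0.1  0.6] g 87.4
tx -0.0019 ty 0.0012 tz 0.0722 rx 0.0009 ry -0.0037 rz -0.0008
```

View pics/w14.png

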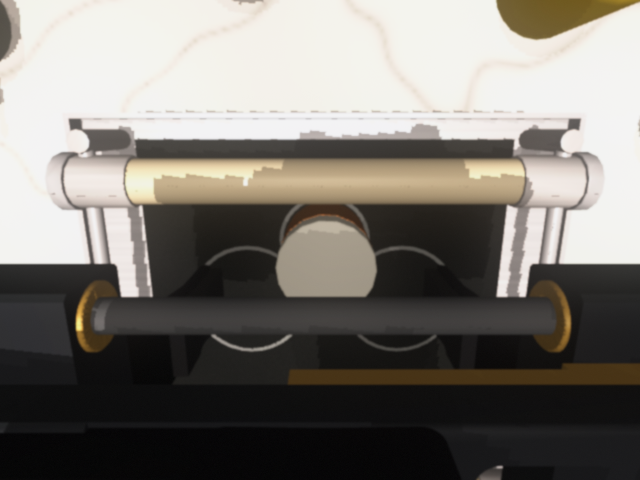

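>>> {"op": "carry_out", "data": {"commands": [{"tx": -0.001, "ty": 0.001, "tz": 0.03, "rx": 0, "ry": 0, "rz": 0, "jaw": 1}, {"tx": -0.001, "ty": 0.001, "tz": 0.06, "rx": 0, "ry": 0, "rz": 0, "jaw": 1}, {"tx": -0.001, "ty": 0.001, "tz": 0.071, "rx": 0, "ry": 0, "rz": 0, "jaw": 1}, {"tx": -0.001, "ty": 0.001, "tz": 0.071, "rx": 0, "ry": 0, "rz": 0, "jaw": 0.85}, {"tx": -0.001, "ty": 0.001, "tz": 0.071, "rx": 0, "ry": 0, "rz": 0, "jaw": 0.7}, {"tx": -0.001, "ty": 0.001, "tz": 0.071, "rx": 0, "ry": 0, "rz": 0, "jaw": 0.6}, {"tx": -0.001, "ty": 0.001, "tz": 0.071, "rx": 0, "ry": 0, "rz": 0, "jaw": 0.5}, {"tx": -0.001, "ty": 0.001, "tz": 0.071, "rx": 0, "ry": 0, "rz": 0, "jaw": 0.5}, {"tx": -0.001, "ty": 0.001, "tz": 0.071, "rx": 0, "ry": 0, "rz": 0, "jaw": 0.5}], "grip_force": 20}}

```text
time: 25.42
position: [0.6353, -0.0089, 0.0882]
tool_rot: [3.135, 0.2, 0.001]
ft_force: [-1.0, -0.4, 4.0]
grip_width: 0.592
```

```bash
python3 -c "
from h import *
plan((.6357,-.0095,.20,.128),)
"
```

```text
t 25.43 pos [ 0.6353 -0.0089  0.0882] psi 0.1277 tilt [ 8.e-04  7.e-04 -1.e+00] F [-1.  -0.4  4. ] g 51.5
tx 0.0004 ty 0.0008 tz -0.1118 rx 0.0007 ry -0.0008 rz -0.0003
```

>>> {"op": "carry_out", "data": {"commands": [{"tx": 0, "ty": 0, "tz": -0.01, "rx": 0, "ry": 0, "rz": 0, "jaw": 0.5}, {"tx": 0, "ty": 0, "tz": -0.03, "rx": 0, "ry": 0, "rz": 0, "jaw": 0.5}, {"tx": 0, "ty": 0, "tz": -0.06, "rx": 0, "ry": 0, "rz": 0, "jaw": 0.5}, {"tx": 0, "ty": 0, "tz": -0.1, "rx": 0, "ry": 0, "rz": 0, "jaw": 0.5}, {"tx": 0, "ty": 0, "tz": -0.14, "rx": 0, "ry": 0, "rz": 0, "jaw": 0.5}, {"tx": 0, "ty": 0, "tz": -0.17, "rx": 0, "ry": 0, "rz": 0, "jaw": 0.5}, {"tx": 0, "ty": 0, "tz": -0.17, "rx": 0, "ry": 0, "rz": 0, "jaw": 0.5}]}}

```text
time: 26.3
position: [0.6365, -0.0079, 0.2616]
tool_rot: [3.135, 0.201, 0.01]
ft_force: [-0.7, 0.1, -1.1]
grip_width: 0.59
```

```bash
python3 -c "
from h import *
plan((.46,.345,.26,.128),)
"
```

```text
t 26.3 pos [ 0.6365 -0.0079  0.2616] psi 0.1282 tilt [ 6.5e-03  9.0e-04 -1.0e+00] F [-0.7  0.1 -1.1] g 51.4
tx -0.1299 ty -0.3726 tz 0.0005 rx 0.0009 ry -0.0065 rz 0.0002
```

>>> {"op": "carry_out", "data": {"commands": [{"tx": -0.005, "ty": -0.015, "tz": 0, "rx": 0, "ry": 0, "rz": 0, "jaw": 0.5}, {"tx": -0.016, "ty": -0.045, "tz": 0, "rx": 0, "ry": 0, "rz": 0, "jaw": 0.5}, {"tx": -0.03, "ty": -0.085, "tz": 0, "rx": 0, "ry": 0, "rz": 0, "jaw": 0.5}, {"tx": -0.045, "ty": -0.13, "tz": 0, "rx": 0, "ry": 0, "rz": 0, "jaw": 0.5}, {"tx": -0.06, "ty": -0.175, "tz": 0, "rx": 0, "ry": 0, "rz": 0, "jaw": 0.5}, {"tx": -0.077, "ty": -0.22, "tz": 0, "rx": 0, "ry": 0, "rz": 0, "jaw": 0.5}, {"tx": -0.092, "ty": -0.265, "tz": 0, "rx": 0, "ry": 0, "rz": 0, "jaw": 0.5}, {"tx": -0.108, "ty": -0.31, "tz": 0, "rx": 0, "ry": 0, "rz": 0, "jaw": 0.5}, {"tx": -0.122, "ty": -0.35, "tz": 0, "rx": 0, "ry": 0, "rz": 0, "jaw": 0.5}, {"tx": -0.13, "ty": -0.373, "tz": 0, "rx": 0, "ry": 0, "rz": 0, "jaw": 0.5}, {"tx": -0.13, "ty": -0.373, "tz": 0, "rx": 0, "ry": 0, "rz": 0, "jaw": 0.5}, {"tx": -0.13, "ty": -0.373, "tz": 0, "rx": 0, "ry": 0, "rz": 0, "jaw": 0.5}]}}

```text
time: 27.8
position: [0.4583, 0.3436, 0.2564]
tool_rot: [3.133, 0.2, -0.002]
ft_force: [0.4, -0.3, -1.6]
grip_width: 0.59
```

```bash
python3 -c "
from h import *
im,ci=snap('wrist','w15')
im,ci=snap('top','t15');crop(im,90,200,260,380,4,'pics/t15c.png')
plan((.536,.350,.25,.128),)
"
```

```text
t 27.9 pos [0.4591 0.3432 0.2569] psi 0.1254 tilt [-7.0e-04  1.3e-03 -1.0e+00] F [-0.4  0.1 -2.2] g 51.5
tx 0.0772 ty 0.0029 tz 0.0068 rx 0.0013 ry 0.0008 rz -0.0026
```

View pics/w15.png

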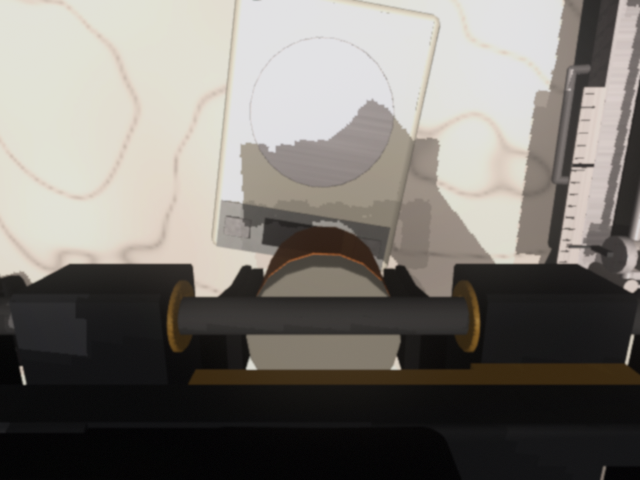

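```bash
python3 -c "
from h import *
im,ci=ld('w15');_,T=ld('top0');_,S=ld('side0')
print(onz(ci,(321.5,112),.063), tri([(ci,(321.5,112)),(T,(165,294)),(S,(254.5,182.5))]))
crop(im,220,20,420,210,4,'pics/w15c.png')
c=onz(ci,(321.5,112),.063)
im2=im[:,:,::-1].copy()
a=np.linspace(0,2*np.pi,60);P=np.array([proj(ci,c+.062*np.array([np.cos(t),np.sin(t),0])) for t in a])
cv2.polylines(im2,[(P*16).astype(np.int32)],True,(0,0,255),1,shift=4)
cv2.imwrite('pics/w15d.png',cv2.resize(im2[20:210,220:420],None,fx=4,fy=4))
plan((c[0],c[1],.16,.128),(c[0],c[1],.0762,.128))
"
```

```text
[0.53866858 0.3551612  0.063     ] (array([0.53702612, 0.3541573 , 0.05695123]), [np.float64(0.0021266089187977014), np.float64(0.0013691437543914757), np.float64(0.0016160051875341213)])
t 27.9 pos [0.4591 0.3432 0.2569] psi 0.1254 tilt [-7.0e-04  1.3e-03 -1.0e+00] F [-0.4  0.1 -2.2] g 51.5
tx 0.0805 ty -0.0020 tz 0.0968 rx 0.0013 ry 0.0008 rz -0.0026
tx 0.0806 ty -0.0022 tz 0.1806 rx 0.0013 ry 0.0008 rz -0.0026
```

View pics/w15d.png

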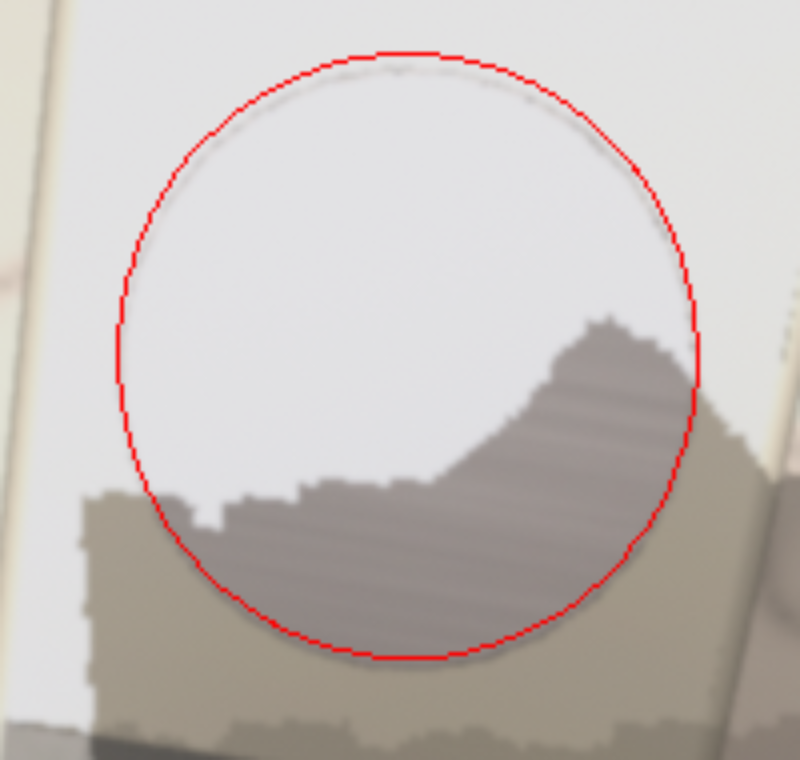

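>>> {"op": "carry_out", "data": {"commands": [{"tx": 0.025, "ty": 0, "tz": 0.01, "rx": 0, "ry": 0, "rz": 0, "jaw": 0.5}, {"tx": 0.055, "ty": 0, "tz": 0.03, "rx": 0, "ry": 0, "rz": 0, "jaw": 0.5}, {"tx": 0.075, "ty": 0, "tz": 0.06, "rx": 0, "ry": 0, "rz": 0, "jaw": 0.5}, {"tx": 0.079, "ty": 0, "tz": 0.1, "rx": 0, "ry": 0, "rz": 0, "jaw": 0.5}, {"tx": 0.079, "ty": 0, "tz": 0.135, "rx": 0, "ry": 0, "rz": 0, "jaw": 0.5}, {"tx": 0.079, "ty": 0, "tz": 0.158, "rx": 0, "ry": 0, "rz": 0, "jaw": 0.5}, {"tx": 0.079, "ty": 0, "tz": 0.17, "rx": 0, "ry": 0, "rz": 0, "jaw": 0.5}, {"tx": 0.079, "ty": 0, "tz": 0.172, "rx": 0, "ry": 0, "rz": 0, "jaw": 0.5}, {"tx": 0.079, "ty": 0, "tz": 0.172, "rx": 0, "ry": 0, "rz": 0, "jaw": 0.5}]}}

```text
time: 29.02
position: [0.5375, 0.355, 0.0865]
tool_rot: [-3.135, -0.2, -0.002]
ft_force: [0.3, 0.0, -0.8]
grip_width: 0.594
```

```bash
python3 -c "
from h import *
im,ci=snap('side','s16');crop(im,180,100,340,240,4,'pics/s16c.png')
plan((.537,.353,.0762,.128))
"
```

```text
t 29.07 pos [0.5375 0.3553 0.0867] psi 0.1276 tilt [ 1.8e-03 -7.0e-04 -1.0e+00] F [ 0.4 -0.1 -1.3] g 51.5
tx -0.0008 ty 0.0022 tz 0.0105 rx -0.0007 ry -0.0018 rz -0.0004
```

View pics/s16c.png

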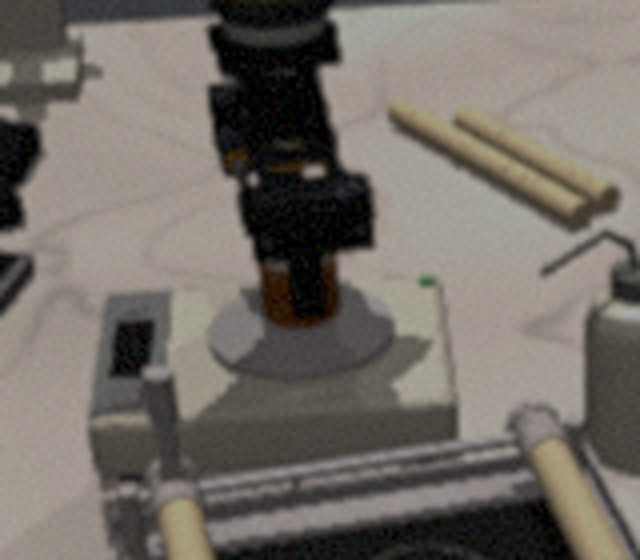

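```bash
python3 -c "
from h import *
im,ci=ld('s16')
print('pan by side', onz(ci,(180+302/4,100+332/4),.063))
print('foot proj',(proj(ci,(.5375,.3553,.0733))-[180,100])*4,'front edge',(proj(ci,(.5375-.026*.12,.3553-.026,.0735))-[180,100])*4)
for y in (.345,.35,.355): print(y,(proj(ci,(.537,y,.063))-[180,100])*4,(proj(ci,(.537,y-.062,.063))-[180,100])*4,(proj(ci,(.537,y+.062,.063))-[180,100])*4)
"
```

```text
pan by side [0.53792111 0.34107789 0.063     ]
foot proj [298.99859066 307.91843055] front edge [296.12585728 327.16260426]
0.345 [300.30129867 329.21307   ] [305.14421687 376.734234  ] [295.80487714 285.09190677]
0.35 [299.92635258 325.53390931] [304.73986708 372.76654921] [295.45624032 281.67090583]
0.355 [299.55363683 321.87663373] [304.33801462 368.82336955] [295.10960356 278.26953058]
```

>>> {"op": "carry_out", "data": {"commands": [{"tx": 0, "ty": 0.003, "tz": 0.004, "rx": 0, "ry": 0, "rz": 0, "jaw": 0.5}, {"tx": 0, "ty": 0.003, "tz": 0.008, "rx": 0, "ry": 0, "rz": 0, "jaw": 0.5}, {"tx": 0, "ty": 0.003, "tz": 0.0095, "rx": 0, "ry": 0, "rz": 0, "jaw": 0.5}, {"tx": 0, "ty": 0.003, "tz": 0.0095, "rx": 0, "ry": 0, "rz": 0, "jaw": 0.5}]}}

```text
time: 29.58
position: [0.5372, 0.3518, 0.0762]
tool_rot: [3.135, 0.201, 0.0]
ft_force: [-0.1, -1.1, 0.4]
grip_width: 0.591
```

>>> {"op": "carry_out", "data": {"commands": [{"tx": 0, "ty": 0, "tz": 0.001, "rx": 0, "ry": 0, "rz": 0, "jaw": 0.5}, {"tx": 0, "ty": 0, "tz": 0.001, "rx": 0, "ry": 0, "rz": 0, "jaw": 0.5}, {"tx": 0, "ty": 0, "tz": 0.001, "rx": 0, "ry": 0, "rz": 0, "jaw": 0.65}, {"tx": 0, "ty": 0, "tz": 0.001, "rx": 0, "ry": 0, "rz": 0, "jaw": 0.75}, {"tx": 0, "ty": 0, "tz": 0.001, "rx": 0, "ry": 0, "rz": 0, "jaw": 0.9}, {"tx": 0, "ty": 0, "tz": -0.02, "rx": 0, "ry": 0, "rz": 0, "jaw": 0.9}, {"tx": 0, "ty": 0, "tz": -0.06, "rx": 0, "ry": 0, "rz": 0, "jaw": 0.9}, {"tx": -0.03, "ty": 0, "tz": -0.12, "rx": 0, "ry": 0, "rz": 0, "jaw": 0.9}, {"tx": -0.07, "ty": 0, "tz": -0.17, "rx": 0, "ry": 0, "rz": 0, "jaw": 0.9}, {"tx": -0.08, "ty": 0, "tz": -0.2, "rx": 0, "ry": 0, "rz": 0, "jaw": 0.9}, {"tx": -0.08, "ty": 0, "tz": -0.2, "rx": 0, "ry": 0, "rz": 0, "jaw": 0.9}]}}

```text
time: 30.95
position: [0.4577, 0.3439, 0.2812]
tool_rot: [-3.132, -0.204, -0.012]
ft_force: [0.6, 0.1, 0.1]
grip_width: 0.898
```

```bash
python3 -c "
from h import *
im,ci=snap('wrist','w17');crop(im,220,0,440,200,3,'pics/w17c.png')
im,ci=snap('side','s17');crop(im,180,100,340,240,4,'pics/s17c.png')
im,ci=snap('top','t17');crop(im,90,200,260,380,4,'pics/t17c.png')
plan((.5254,-.3547,.33,1.533))
"
```

```text
t 31.1 pos [0.458  0.3413 0.2758] psi 0.1274 tilt [-0.e+00  6.e-04 -1.e+00] F [ 0.2 -0.9 -0.6] g 78.5
tx -0.0215 ty 0.6989 tz -0.0537 rx 0.0005 ry 0.0004 rz -1.4056
```

View pics/w17.png

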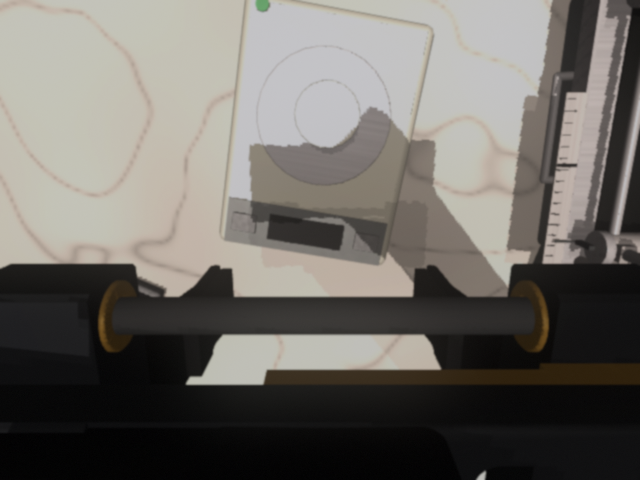

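View pics/s17c.png

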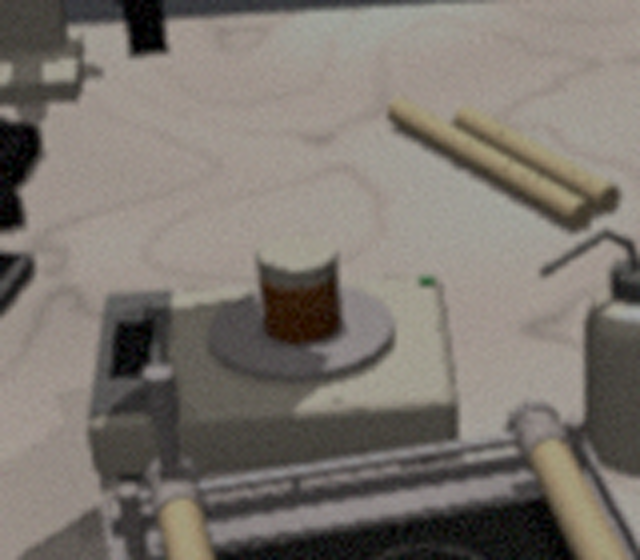

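View pics/t17c.png

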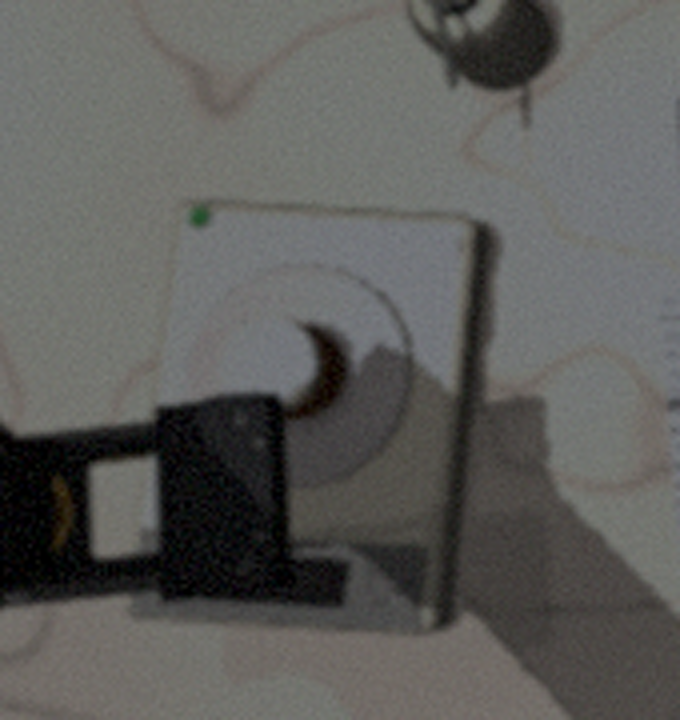

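```bash
python3 -c "
from h import *
_,ci=ld('w17')
print(onz(ci,(327,113.5),.119),onz(ci,(323.5,115.5),.063))
_,S=ld('s17')
print('side: jar foot front',(proj(S,(.5372-.003,.3518-.026,.063))-[180,100])*4)
_,T=ld('top0');print(onz(T,(110+222/4,235+236/4),.063))
"
```

```text
[0.53793439 0.35185645 0.119     ] [0.5381329  0.35471039 0.063     ]
side: jar foot front [297.45667872 343.90244789]
[0.53628702 0.34955707 0.063     ]
```

>>> {"op": "carry_out", "data": {"commands": [{"tx": 0, "ty": 0.02, "tz": -0.02, "rx": 0, "ry": 0, "rz": -0.05, "jaw": 0.7}, {"tx": -0.002, "ty": 0.065, "tz": -0.04, "rx": 0, "ry": 0, "rz": -0.17, "jaw": 0.5}, {"tx": -0.003, "ty": 0.12, "tz": -0.054, "rx": 0, "ry": 0, "rz": -0.29, "jaw": 0.5}, {"tx": -0.005, "ty": 0.175, "tz": -0.054, "rx": 0, "ry": 0, "rz": -0.41, "jaw": 0.5}, {"tx": -0.007, "ty": 0.23, "tz": -0.054, "rx": 0, "ry": 0, "rz": -0.53, "jaw": 0.5}, {"tx": -0.009, "ty": 0.285, "tz": -0.054, "rx": 0, "ry": 0, "rz": -0.65, "jaw": 0.5}, {"tx": -0.01, "ty": 0.34, "tz": -0.054, "rx": 0, "ry": 0, "rz": -0.77, "jaw": 0.5}, {"tx": -0.012, "ty": 0.395, "tz": -0.054, "rx": 0, "ry": 0, "rz": -0.89, "jaw": 0.5}, {"tx": -0.014, "ty": 0.45, "tz": -0.054, "rx": 0, "ry": 0, "rz": -1.01, "jaw": 0.5}, {"tx": -0.016, "ty": 0.505, "tz": -0.054, "rx": 0, "ry": 0, "rz": -1.13, "jaw": 0.5}, {"tx": -0.018, "ty": 0.56, "tz": -0.054, "rx": 0, "ry": 0, "rz": -1.25, "jaw": 0.5}, {"tx": -0.02, "ty": 0.61, "tz": -0.054, "rx": 0, "ry": 0, "rz": -1.35, "jaw": 0.5}]}}

```text
time: 32.6
position: [0.5152, -0.2683, 0.3281]
tool_rot: [-2.318, -2.116, 0.002]
ft_force: [0.9, -0.3, 0.5]
grip_width: 0.5
```

```bash
python3 -c "
from h import *
plan((.5254,-.3547,.33,1.533))
"
```

```text
t 32.6 pos [ 0.5152 -0.2683  0.3281] psi 1.48 tilt [ 0.0011 -0.0029 -1.    ] F [ 0.9 -0.3  0.5] g 43.5
tx -0.0851 ty 0.0180 tz -0.0021 rx -0.0029 ry -0.0012 rz -0.0530
```

>>> {"op": "carry_out", "data": {"commands": [{"tx": -0.04, "ty": 0.009, "tz": 0, "rx": 0, "ry": 0, "rz": -0.05, "jaw": 0.5}, {"tx": -0.075, "ty": 0.016, "tz": 0, "rx": 0, "ry": 0, "rz": -0.053, "jaw": 0.5}, {"tx": -0.085, "ty": 0.018, "tz": 0, "rx": 0, "ry": 0, "rz": -0.053, "jaw": 0.5}, {"tx": -0.085, "ty": 0.018, "tz": 0, "rx": 0, "ry": 0, "rz": -0.053, "jaw": 0.5}, {"tx": -0.085, "ty": 0.018, "tz": 0, "rx": 0, "ry": 0, "rz": -0.053, "jaw": 0.5}]}}

```text
time: 33.22
position: [0.5263, -0.3501, 0.3301]
tool_rot: [-2.262, -2.179, -0.001]
ft_force: [0.5, -0.3, -0.8]
grip_width: 0.501
```

```bash
python3 -c "
from h import *
im,ci=snap('wrist','w18');crop(im,260,120,400,260,4,'pics/w18c.png')
plan((.5254,-.3547,.12,1.533))
"
```

```text
t 33.27 pos [ 0.5263 -0.3502  0.3304] psi 1.5334 tilt [ 4.e-04  4.e-04 -1.e+00] F [-0.3  0.3 -0.8] g 43.4
tx -0.0046 ty -0.0008 tz 0.2104 rx 0.0004 ry -0.0004 rz 0.0004
```

View pics/w18c.png

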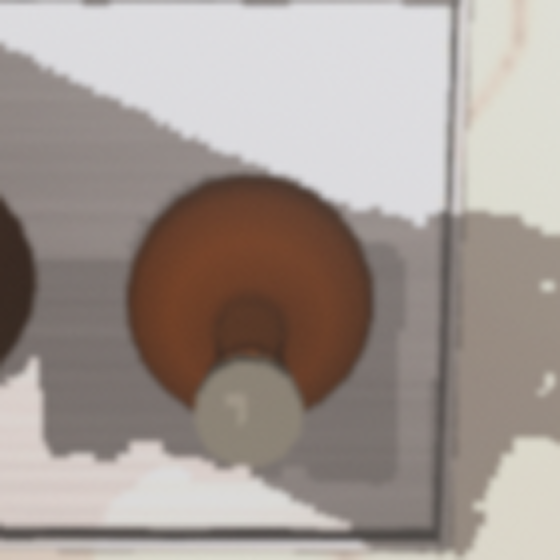

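```bash
python3 -c "
from h import *
_,ci=ld('w18');print(onz(ci,(322,223.3),.184))"
```

```text
[ 0.52562393 -0.35516238  0.184     ]
```

Agrees with the release pose. Descend and grip.

>>> {"op": "carry_out", "data": {"commands": [{"tx": -0.003, "ty": -0.001, "tz": 0.04, "rx": 0, "ry": 0, "rz": 0, "jaw": 0.5}, {"tx": -0.005, "ty": -0.001, "tz": 0.09, "rx": 0, "ry": 0, "rz": 0, "jaw": 0.5}, {"tx": -0.005, "ty": -0.001, "tz": 0.135, "rx": 0, "ry": 0, "rz": 0, "jaw": 0.5}, {"tx": -0.005, "ty": -0.001, "tz": 0.17, "rx": 0, "ry": 0, "rz": 0, "jaw": 0.5}, {"tx": -0.005, "ty": -0.001, "tz": 0.195, "rx": 0, "ry": 0, "rz": 0, "jaw": 0.5}, {"tx": -0.005, "ty": -0.001, "tz": 0.205, "rx": 0, "ry": 0, "rz": 0, "jaw": 0.5}, {"tx": -0.005, "ty": -0.001, "tz": 0.208, "rx": 0, "ry": 0, "rz": 0, "jaw": 0.45}, {"tx": -0.005, "ty": -0.001, "tz": 0.208, "rx": 0, "ry": 0, "rz": 0, "jaw": 0.4}]}}

```text
time: 34.28
position: [0.5253, -0.3572, 0.1233]
tool_rot: [2.264, 2.176, 0.001]
ft_force: [-0.6, 0.1, -0.3]
grip_width: 0.426
```

```bash
python3 -c "
from h import *
plan((.5254,-.3547,.1196,1.533))
"
```

```text
t 34.27 pos [ 0.5253 -0.3572  0.1233] psi 1.5312 tilt [-0.0011  0.0016 -1.    ] F [-0.6  0.1 -0.3] g 37.1
tx 0.0025 ty 0.0000 tz 0.0037 rx 0.0016 ry 0.0011 rz -0.0018
```

>>> {"op": "carry_out", "data": {"commands": [{"tx": 0.002, "ty": 0, "tz": 0.0035, "rx": 0, "ry": 0, "rz": 0, "jaw": 0.4}, {"tx": 0.002, "ty": 0, "tz": 0.0035, "rx": 0, "ry": 0, "rz": 0, "jaw": 0.3}, {"tx": 0.002, "ty": 0, "tz": 0.0035, "rx": 0, "ry": 0, "rz": 0, "jaw": 0.22}, {"tx": 0.002, "ty": 0, "tz": 0.0035, "rx": 0, "ry": 0, "rz": 0, "jaw": 0.15}, {"tx": 0.002, "ty": 0, "tz": 0.0035, "rx": 0, "ry": 0, "rz": 0, "jaw": 0.1}, {"tx": 0.002, "ty": 0, "tz": 0.0035, "rx": 0, "ry": 0, "rz": 0, "jaw": 0.1}, {"tx": 0.002, "ty": 0, "tz": 0.0035, "rx": 0, "ry": 0, "rz": 0, "jaw": 0.1}], "grip_force": 25}}

```text
time: 35.15
position: [0.5247, -0.3552, 0.1187]
tool_rot: [2.265, 2.176, -0.0]
ft_force: [-0.3, -0.9, 0.3]
grip_width: 0.177
```

```bash
python3 -c "
from h import *
plan((.5862,.0355,.295,1.698))
"
```

```text
t 35.15 pos [ 0.5247 -0.3552  0.1187] psi 1.5308 tilt [-2.e-04  2.e-04 -1.e+00] F [-0.3 -0.9  0.3] g 15.4
tx 0.3928 ty 0.0458 tz -0.1764 rx 0.0002 ry 0.0003 rz -0.1672
```

>>> {"op": "carry_out", "data": {"commands": [{"tx": 0, "ty": 0, "tz": -0.01, "rx": 0, "ry": 0, "rz": 0, "jaw": 0.1}, {"tx": 0, "ty": 0, "tz": -0.035, "rx": 0, "ry": 0, "rz": 0, "jaw": 0.1}, {"tx": 0, "ty": 0, "tz": -0.07, "rx": 0, "ry": 0, "rz": 0, "jaw": 0.1}, {"tx": 0, "ty": 0, "tz": -0.11, "rx": 0, "ry": 0, "rz": 0, "jaw": 0.1}, {"tx": 0.01, "ty": 0.001, "tz": -0.15, "rx": 0, "ry": 0, "rz": -0.01, "jaw": 0.1}, {"tx": 0.035, "ty": 0.004, "tz": -0.17, "rx": 0, "ry": 0, "rz": -0.03, "jaw": 0.1}, {"tx": 0.075, "ty": 0.009, "tz": -0.176, "rx": 0, "ry": 0, "rz": -0.05, "jaw": 0.1}, {"tx": 0.12, "ty": 0.014, "tz": -0.176, "rx": 0, "ry": 0, "rz": -0.07, "jaw": 0.1}, {"tx": 0.165, "ty": 0.019, "tz": -0.176, "rx": 0, "ry": 0, "rz": -0.09, "jaw": 0.1}, {"tx": 0.21, "ty": 0.024, "tz": -0.176, "rx": 0, "ry": 0, "rz": -0.11, "jaw": 0.1}, {"tx": 0.255, "ty": 0.03, "tz": -0.176, "rx": 0, "ry": 0, "rz": -0.13, "jaw": 0.1}, {"tx": 0.3, "ty": 0.035, "tz": -0.176, "rx": 0, "ry": 0, "rz": -0.15, "jaw": 0.1}]}}

```text
time: 36.65
position: [0.5708, -0.0534, 0.2938]
tool_rot: [-2.092, -2.342, 0.001]
ft_force: [0.6, 0.1, -1.9]
grip_width: 0.181
```

```bash
python3 -c "
from h import *
plan((.5862,.0355,.295,1.698))
"
```

```text
t 36.65 pos [ 0.5708 -0.0534  0.2938] psi 1.6838 tilt [ 5.0e-04 -1.5e-03 -1.0e+00] F [ 0.6  0.1 -1.9] g 15.8
tx 0.0866 ty 0.0253 tz -0.0012 rx -0.0015 ry -0.0005 rz -0.0142
```

>>> {"op": "carry_out", "data": {"commands": [{"tx": 0.03, "ty": 0.009, "tz": 0, "rx": 0, "ry": 0, "rz": -0.01, "jaw": 0.1}, {"tx": 0.06, "ty": 0.017, "tz": 0, "rx": 0, "ry": 0, "rz": -0.014, "jaw": 0.1}, {"tx": 0.08, "ty": 0.023, "tz": 0, "rx": 0, "ry": 0, "rz": -0.014, "jaw": 0.1}, {"tx": 0.0866, "ty": 0.0253, "tz": 0, "rx": 0, "ry": 0, "rz": -0.014, "jaw": 0.1}, {"tx": 0.0866, "ty": 0.0253, "tz": 0, "rx": 0, "ry": 0, "rz": -0.014, "jaw": 0.1}, {"tx": 0.0866, "ty": 0.0253, "tz": 0, "rx": 0, "ry": 0, "rz": -0.014, "jaw": 0.1}]}}

```text
time: 37.4
position: [0.587, 0.0308, 0.2943]
tool_rot: [2.081, 2.353, -0.002]
ft_force: [0.4, 0.1, -1.6]
grip_width: 0.178
```

```bash
python3 -c "
from h import *
plan((.5862,.0355,.1897,1.698))
"
```

```text
t 37.4 pos [0.587  0.0308 0.2943] psi 1.6932 tilt [-8.e-04 -7.e-04 -1.e+00] F [ 0.4  0.1 -1.6] g 15.4
tx 0.0049 ty -0.0002 tz 0.1046 rx -0.0007 ry 0.0008 rz -0.0048
```

>>> {"op": "carry_out", "data": {"commands": [{"tx": 0.003, "ty": 0, "tz": 0.015, "rx": 0, "ry": 0, "rz": -0.003, "jaw": 0.1}, {"tx": 0.005, "ty": 0, "tz": 0.045, "rx": 0, "ry": 0, "rz": -0.003, "jaw": 0.1}, {"tx": 0.005, "ty": 0, "tz": 0.07, "rx": 0, "ry": 0, "rz": -0.003, "jaw": 0.1}, {"tx": 0.005, "ty": 0, "tz": 0.087, "rx": 0, "ry": 0, "rz": -0.003, "jaw": 0.1}, {"tx": 0.005, "ty": 0, "tz": 0.095, "rx": 0, "ry": 0, "rz": -0.003, "jaw": 0.1}, {"tx": 0.005, "ty": 0, "tz": 0.096, "rx": 0, "ry": 0, "rz": -0.003, "jaw": 0.1}, {"tx": 0.005, "ty": 0, "tz": 0.096, "rx": 0, "ry": 0, "rz": -0.003, "jaw": 0.1}]}}

```text
time: 38.28
position: [0.5872, 0.0371, 0.1994]
tool_rot: [2.075, 2.357, 0.002]
ft_force: [0.5, 0.2, -2.1]
grip_width: 0.176
```

```bash
python3 -c "
from h import *
plan((.5862,.0355,.1897,1.698))
"
```

```text
t 38.27 pos [0.5872 0.0371 0.1994] psi 1.6978 tilt [-2.0e-04  1.5e-03 -1.0e+00] F [ 0.5  0.2 -2.1] g 15.3
tx -0.0015 ty -0.0012 tz 0.0097 rx 0.0015 ry 0.0002 rz -0.0002
```

>>> {"op": "carry_out", "data": {"commands": [{"tx": -0.001, "ty": -0.001, "tz": 0.005, "rx": 0, "ry": 0, "rz": 0, "jaw": 0.1}, {"tx": -0.001, "ty": -0.001, "tz": 0.008, "rx": 0, "ry": 0, "rz": 0, "jaw": 0.1}, {"tx": -0.001, "ty": -0.001, "tz": 0.0093, "rx": 0, "ry": 0, "rz": 0, "jaw": 0.1}, {"tx": -0.001, "ty": -0.001, "tz": 0.0093, "rx": 0, "ry": 0, "rz": 0, "jaw": 0.1}]}}

```text
time: 38.78
position: [0.5858, 0.0359, 0.1896]
tool_rot: [2.076, 2.358, -0.0]
ft_force: [-1.1, 0.1, 1.2]
grip_width: 0.173
```

Contact, at the original pose. Release and rise, then head back to the bottle.

>>> {"op": "carry_out", "data": {"commands": [{"tx": 0, "ty": 0, "tz": 0, "rx": 0, "ry": 0, "rz": 0, "jaw": 0.25}, {"tx": 0, "ty": 0, "tz": 0, "rx": 0, "ry": 0, "rz": 0, "jaw": 0.4}, {"tx": 0, "ty": 0, "tz": 0, "rx": 0, "ry": 0, "rz": 0, "jaw": 0.5}, {"tx": 0, "ty": 0, "tz": -0.02, "rx": 0, "ry": 0, "rz": 0, "jaw": 0.5}, {"tx": 0, "ty": 0, "tz": -0.06, "rx": 0, "ry": 0, "rz": 0, "jaw": 0.5}, {"tx": 0, "ty": 0, "tz": -0.1, "rx": 0, "ry": 0, "rz": 0, "jaw": 0.5}, {"tx": 0, "ty": 0, "tz": -0.14, "rx": 0, "ry": 0, "rz": 0, "jaw": 0.6}, {"tx": 0, "ty": 0, "tz": -0.14, "rx": 0, "ry": 0, "rz": 0, "jaw": 0.7}]}}

```text
time: 39.78
position: [0.5876, 0.0367, 0.3346]
tool_rot: [2.072, 2.354, 0.009]
ft_force: [0.2, 0.9, -0.5]
grip_width: 0.635
```

```bash
python3 -c "
from h import *
im,ci=snap('wrist','w20');crop(im,230,100,430,260,4,'pics/w20c.png')
plan((.4253,-.3492,.30,1.533))
"
```

```text
t 39.83 pos [0.5866 0.0364 0.3321] psi 1.698 tilt [-6.0e-04  4.6e-03 -1.0e+00] F [-1.3 -0.9 -0.6] g 57.3
tx -0.3620 ty -0.2091 tz 0.0314 rx 0.0047 ry 0.0002 rz 0.1650
```

View pics/w20c.png

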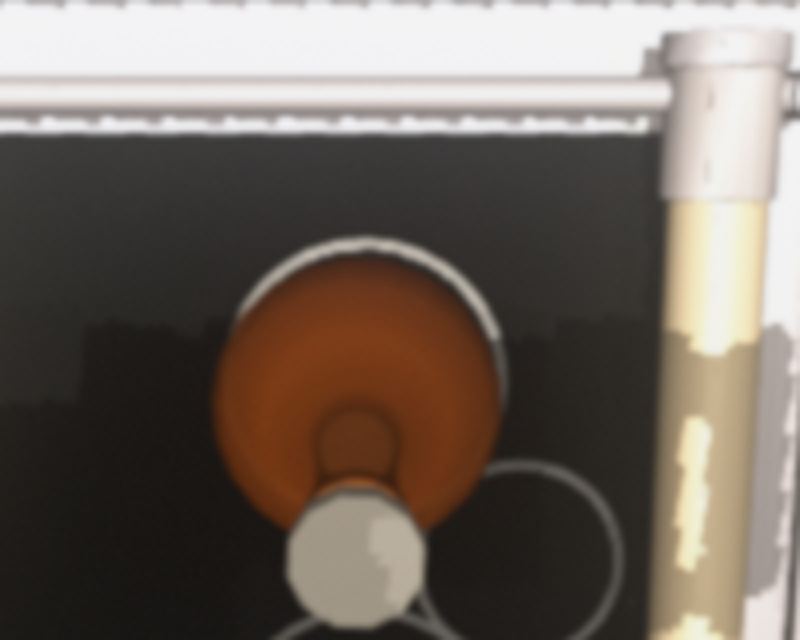

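```bash
python3 -c "
from h import *
_,ci=ld('w20');print(onz(ci,(319,239.75),.255))"
```

```text
[0.58612559 0.03619651 0.255     ]
```

>>> {"op": "carry_out", "data": {"commands": [{"tx": -0.02, "ty": -0.012, "tz": 0, "rx": 0, "ry": 0, "rz": 0.01, "jaw": 0.75}, {"tx": -0.06, "ty": -0.035, "tz": 0, "rx": 0, "ry": 0, "rz": 0.03, "jaw": 0.75}, {"tx": -0.105, "ty": -0.061, "tz": 0, "rx": 0, "ry": 0, "rz": 0.05, "jaw": 0.75}, {"tx": -0.15, "ty": -0.087, "tz": 0, "rx": 0, "ry": 0, "rz": 0.07, "jaw": 0.75}, {"tx": -0.195, "ty": -0.113, "tz": 0, "rx": 0, "ry": 0, "rz": 0.09, "jaw": 0.75}, {"tx": -0.24, "ty": -0.139, "tz": 0, "rx": 0, "ry": 0, "rz": 0.11, "jaw": 0.75}, {"tx": -0.285, "ty": -0.165, "tz": 0.01, "rx": 0, "ry": 0, "rz": 0.13, "jaw": 0.75}, {"tx": -0.325, "ty": -0.188, "tz": 0.02, "rx": 0, "ry": 0, "rz": 0.15, "jaw": 0.75}, {"tx": -0.352, "ty": -0.203, "tz": 0.03, "rx": 0, "ry": 0, "rz": 0.165, "jaw": 0.75}, {"tx": -0.362, "ty": -0.209, "tz": 0.03, "rx": 0, "ry": 0, "rz": 0.165, "jaw": 0.75}, {"tx": -0.362, "ty": -0.209, "tz": 0.03, "rx": 0, "ry": 0, "rz": 0.165, "jaw": 0.75}, {"tx": -0.362, "ty": -0.209, "tz": 0.03, "rx": 0, "ry": 0, "rz": 0.165, "jaw": 0.75}]}}

```text
time: 41.32
position: [0.4253, -0.3481, 0.2998]
tool_rot: [2.26, 2.181, 0.001]
ft_force: [0.1, 0.5, 0.7]
grip_width: 0.751
```

```bash
python3 -c "
from h import *
im,ci=snap('wrist','w21');crop(im,250,120,400,270,4,'pics/w21c.png')
plan((.4253,-.3492,.1093,1.533))
"
```

```text
t 41.38 pos [ 0.4253 -0.3481  0.2998] psi 1.5357 tilt [-0.e+00  9.e-04 -1.e+00] F [ 0.1  0.1 -0.2] g 64.9
tx -0.0011 ty -0.0002 tz 0.1905 rx 0.0009 ry 0.0000 rz 0.0027
```

View pics/w21c.png

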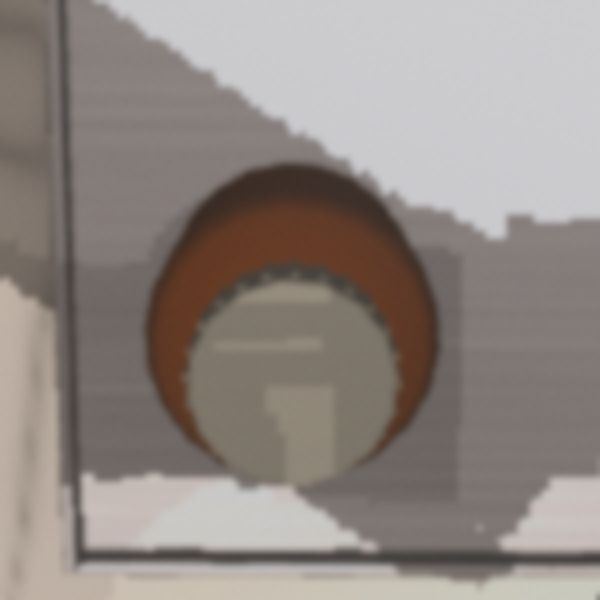

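```bash
python3 -c "
from h import *
_,ci=ld('w21');print(onz(ci,(323.25,215.75),.142))"
```

```text
[ 0.42580272 -0.34972341  0.142     ]
```

>>> {"op": "carry_out", "data": {"commands": [{"tx": -0.001, "ty": 0, "tz": 0.03, "rx": 0, "ry": 0, "rz": 0, "jaw": 0.75}, {"tx": -0.001, "ty": 0, "tz": 0.07, "rx": 0, "ry": 0, "rz": 0, "jaw": 0.75}, {"tx": -0.001, "ty": 0, "tz": 0.11, "rx": 0, "ry": 0, "rz": 0, "jaw": 0.75}, {"tx": -0.001, "ty": 0, "tz": 0.11, "rx": 0, "ry": 0, "rz": 0, "jaw": 0.75}]}}

```text
time: 41.88
position: [0.4232, -0.3481, 0.1866]
tool_rot: [-2.256, -2.177, 0.001]
ft_force: [-0.2, 0.6, -0.1]
grip_width: 0.751
```

```bash
python3 -c "
from h import *
plan((.4253,-.3492,.1093,1.533))
"
```

```text
t 41.88 pos [ 0.4232 -0.3481  0.1866] psi 1.5351 tilt [ 0.004  -0.0048 -1.    ] F [-0.2  0.6 -0.1] g 65.3
tx -0.0013 ty 0.0025 tz 0.0773 rx -0.0048 ry -0.0040 rz 0.0021
```

>>> {"op": "carry_out", "data": {"commands": [{"tx": 0, "ty": 0, "tz": 0.03, "rx": 0, "ry": 0, "rz": 0, "jaw": 0.75}, {"tx": 0, "ty": 0, "tz": 0.06, "rx": 0, "ry": 0, "rz": 0, "jaw": 0.75}, {"tx": 0, "ty": 0, "tz": 0.076, "rx": 0, "ry": 0, "rz": 0, "jaw": 0.75}, {"tx": 0, "ty": 0, "tz": 0.076, "rx": 0, "ry": 0, "rz": 0, "jaw": 0.75}, {"tx": 0, "ty": 0, "tz": 0.076, "rx": 0, "ry": 0, "rz": 0, "jaw": 0.75}]}}

```text
time: 42.5
position: [0.4253, -0.3513, 0.115]
tool_rot: [2.261, 2.177, 0.0]
ft_force: [0.3, 0.9, -0.2]
grip_width: 0.75
```

```bash
python3 -c "
from h import *
plan((.4253,-.3492,.1093,1.533))
"
```

```text
t 42.5 pos [ 0.4253 -0.3513  0.115 ] psi 1.533 tilt [-0.0016  0.0021 -1.    ] F [ 0.3  0.9 -0.2] g 65.2
tx 0.0021 ty -0.0001 tz 0.0057 rx 0.0021 ry 0.0016 rz -0.0000
```

>>> {"op": "carry_out", "data": {"commands": [{"tx": 0.002, "ty": 0, "tz": 0.005, "rx": 0, "ry": 0, "rz": 0, "jaw": 0.75}, {"tx": 0.002, "ty": 0, "tz": 0.005, "rx": 0, "ry": 0, "rz": 0, "jaw": 0.65}, {"tx": 0.002, "ty": 0, "tz": 0.005, "rx": 0, "ry": 0, "rz": 0, "jaw": 0.55}, {"tx": 0.002, "ty": 0, "tz": 0.005, "rx": 0, "ry": 0, "rz": 0, "jaw": 0.45}, {"tx": 0.002, "ty": 0, "tz": 0.005, "rx": 0, "ry": 0, "rz": 0, "jaw": 0.4}, {"tx": 0.002, "ty": 0, "tz": 0.005, "rx": 0, "ry": 0, "rz": 0, "jaw": 0.4}, {"tx": 0.002, "ty": 0, "tz": 0.005, "rx": 0, "ry": 0, "rz": 0, "jaw": 0.4}], "grip_force": 25}}

```text
time: 43.38
position: [0.425, -0.3489, 0.109]
tool_rot: [2.262, 2.178, 0.001]
ft_force: [-0.2, 1.1, 4.9]
grip_width: 0.498
```

```bash
python3 -c "
from h import *
plan((.6,-.0638,.285,1.697))
"
```

```text
t 43.38 pos [ 0.425  -0.3489  0.109 ] psi 1.5329 tilt [-8.0e-04  1.4e-03 -1.0e+00] F [-0.2  1.1  4.9] g 43.3
tx 0.2914 ty 0.1643 tz -0.1760 rx 0.0014 ry 0.0009 rz -0.1641
```

>>> {"op": "carry_out", "data": {"commands": [{"tx": 0, "ty": 0, "tz": -0.01, "rx": 0, "ry": 0, "rz": 0, "jaw": 0.4}, {"tx": 0, "ty": 0, "tz": -0.035, "rx": 0, "ry": 0, "rz": 0, "jaw": 0.4}, {"tx": 0, "ty": 0, "tz": -0.075, "rx": 0, "ry": 0, "rz": 0, "jaw": 0.4}, {"tx": 0, "ty": 0, "tz": -0.115, "rx": 0, "ry": 0, "rz": 0, "jaw": 0.4}, {"tx": 0.01, "ty": 0.006, "tz": -0.15, "rx": 0, "ry": 0, "rz": -0.01, "jaw": 0.4}, {"tx": 0.032, "ty": 0.018, "tz": -0.17, "rx": 0, "ry": 0, "rz": -0.03, "jaw": 0.4}, {"tx": 0.065, "ty": 0.037, "tz": -0.176, "rx": 0, "ry": 0, "rz": -0.05, "jaw": 0.4}, {"tx": 0.1, "ty": 0.056, "tz": -0.176, "rx": 0, "ry": 0, "rz": -0.07, "jaw": 0.4}, {"tx": 0.135, "ty": 0.076, "tz": -0.176, "rx": 0, "ry": 0, "rz": -0.09, "jaw": 0.4}, {"tx": 0.17, "ty": 0.096, "tz": -0.176, "rx": 0, "ry": 0, "rz": -0.11, "jaw": 0.4}, {"tx": 0.205, "ty": 0.116, "tz": -0.176, "rx": 0, "ry": 0, "rz": -0.13, "jaw": 0.4}, {"tx": 0.235, "ty": 0.133, "tz": -0.176, "rx": 0, "ry": 0, "rz": -0.15, "jaw": 0.4}]}}

```text
time: 44.88
position: [0.5658, -0.1175, 0.2833]
tool_rot: [-2.091, -2.342, 0.002]
ft_force: [0.1, 0.2, -3.6]
grip_width: 0.497
```

```bash
python3 -c "
from h import *
plan((.6,-.0638,.285,1.697))
"
```

```text
t 44.88 pos [ 0.5658 -0.1175  0.2833] psi 1.684 tilt [ 6.0e-04 -2.6e-03 -1.0e+00] F [ 0.1  0.2 -3.6] g 43.2
tx 0.0495 ty 0.0400 tz -0.0018 rx -0.0026 ry -0.0006 rz -0.0130
```

>>> {"op": "carry_out", "data": {"commands": [{"tx": 0.022, "ty": 0.018, "tz": 0, "rx": 0, "ry": 0, "rz": -0.008, "jaw": 0.4}, {"tx": 0.04, "ty": 0.032, "tz": 0, "rx": 0, "ry": 0, "rz": -0.013, "jaw": 0.4}, {"tx": 0.05, "ty": 0.04, "tz": 0, "rx": 0, "ry": 0, "rz": -0.013, "jaw": 0.4}, {"tx": 0.05, "ty": 0.04, "tz": 0, "rx": 0, "ry": 0, "rz": -0.013, "jaw": 0.4}, {"tx": 0.05, "ty": 0.04, "tz": 0, "rx": 0, "ry": 0, "rz": -0.013, "jaw": 0.4}, {"tx": 0.05, "ty": 0.04, "tz": 0, "rx": 0, "ry": 0, "rz": -0.013, "jaw": 0.4}]}}

```text
time: 45.62
position: [0.5999, -0.0661, 0.2843]
tool_rot: [2.08, 2.354, -0.001]
ft_force: [-0.4, 0.3, -1.9]
grip_width: 0.501
```

```bash
python3 -c "
from h import *
plan((.6,-.0638,.18,1.697))
"
```

```text
t 45.62 pos [ 0.5999 -0.0661  0.2843] psi 1.6938 tilt [-8.e-04 -4.e-04 -1.e+00] F [-0.4  0.3 -1.9] g 43.6
tx 0.0024 ty 0.0004 tz 0.1043 rx -0.0004 ry 0.0008 rz -0.0032
```

>>> {"op": "carry_out", "data": {"commands": [{"tx": 0.002, "ty": 0, "tz": 0.015, "rx": 0, "ry": 0, "rz": -0.002, "jaw": 0.4}, {"tx": 0.002, "ty": 0, "tz": 0.045, "rx": 0, "ry": 0, "rz": -0.002, "jaw": 0.4}, {"tx": 0.002, "ty": 0, "tz": 0.07, "rx": 0, "ry": 0, "rz": -0.002, "jaw": 0.4}, {"tx": 0.002, "ty": 0, "tz": 0.087, "rx": 0, "ry": 0, "rz": -0.002, "jaw": 0.4}, {"tx": 0.002, "ty": 0, "tz": 0.095, "rx": 0, "ry": 0, "rz": -0.002, "jaw": 0.4}, {"tx": 0.002, "ty": 0, "tz": 0.097, "rx": 0, "ry": 0, "rz": -0.002, "jaw": 0.4}, {"tx": 0.002, "ty": 0, "tz": 0.097, "rx": 0, "ry": 0, "rz": -0.002, "jaw": 0.4}]}}

```text
time: 46.5
position: [0.6006, -0.0627, 0.188]
tool_rot: [2.075, 2.357, 0.001]
ft_force: [0.5, -0.3, -2.2]
grip_width: 0.496
```

```bash
python3 -c "
from h import *
plan((.6,-.0638,.18,1.697))
"
```

```text
t 46.5 pos [ 0.6006 -0.0627  0.188 ] psi 1.6978 tilt [-4.0e-04  1.3e-03 -1.0e+00] F [ 0.5 -0.3 -2.2] g 43.1
tx -0.0010 ty -0.0007 tz 0.0080 rx 0.0013 ry 0.0004 rz 0.0008
```

>>> {"op": "carry_out", "data": {"commands": [{"tx": -0.001, "ty": -0.0005, "tz": 0.004, "rx": 0, "ry": 0, "rz": 0, "jaw": 0.4}, {"tx": -0.001, "ty": -0.0005, "tz": 0.0065, "rx": 0, "ry": 0, "rz": 0, "jaw": 0.4}, {"tx": -0.001, "ty": -0.0005, "tz": 0.0075, "rx": 0, "ry": 0, "rz": 0, "jaw": 0.4}, {"tx": -0.001, "ty": -0.0005, "tz": 0.0075, "rx": 0, "ry": 0, "rz": 0, "jaw": 0.4}]}}

```text
time: 47.0
position: [0.5997, -0.064, 0.1802]
tool_rot: [2.076, 2.357, -0.0]
ft_force: [-1.6, -0.5, 0.3]
grip_width: 0.505
```

>>> {"op": "carry_out", "data": {"commands": [{"tx": 0, "ty": 0, "tz": 0.0005, "rx": 0, "ry": 0, "rz": 0, "jaw": 0.5}, {"tx": 0, "ty": 0, "tz": 0.0005, "rx": 0, "ry": 0, "rz": 0, "jaw": 0.6}, {"tx": 0, "ty": 0, "tz": 0.0005, "rx": 0, "ry": 0, "rz": 0, "jaw": 0.7}, {"tx": 0, "ty": 0, "tz": 0.0005, "rx": 0, "ry": 0, "rz": 0, "jaw": 0.75}, {"tx": 0, "ty": 0, "tz": -0.03, "rx": 0, "ry": 0, "rz": 0, "jaw": 0.75}, {"tx": 0, "ty": 0, "tz": -0.07, "rx": 0, "ry": 0, "rz": 0, "jaw": 0.75}, {"tx": -0.02, "ty": 0, "tz": -0.12, "rx": 0, "ry": 0, "rz": 0, "jaw": 0.75}, {"tx": -0.05, "ty": 0, "tz": -0.16, "rx": 0, "ry": 0, "rz": 0, "jaw": 0.75}, {"tx": -0.08, "ty": 0, "tz": -0.2, "rx": 0, "ry": 0, "rz": 0, "jaw": 0.6}, {"tx": -0.08, "ty": 0, "tz": -0.2, "rx": 0, "ry": 0, "rz": 0, "jaw": 0.6}, {"tx": -0.08, "ty": 0, "tz": -0.2, "rx": 0, "ry": 0, "rz": 0, "jaw": 0.6}]}}

```text
time: 48.38
position: [0.6097, -0.1422, 0.3786]
tool_rot: [-2.074, -2.358, -0.0]
ft_force: [-0.8, -0.3, -0.9]
grip_width: 0.616
```

```bash
python3 -c "
from h import *
im,ci=snap('wrist','w22');crop(im,290,0,470,200,4,'pics/w22c.png')
plan((.458,.0938,.30,1.697))
"
```

```text
t 48.42 pos [ 0.6095 -0.1417  0.3781] psi 1.6995 tilt [ 0.0015 -0.002  -1.    ] F [-0.7 -0.2 -0.4] g 52.6
tx 0.2529 ty -0.1199 tz 0.0788 rx -0.0020 ry -0.0015 rz 0.0025
```

View pics/w22.png

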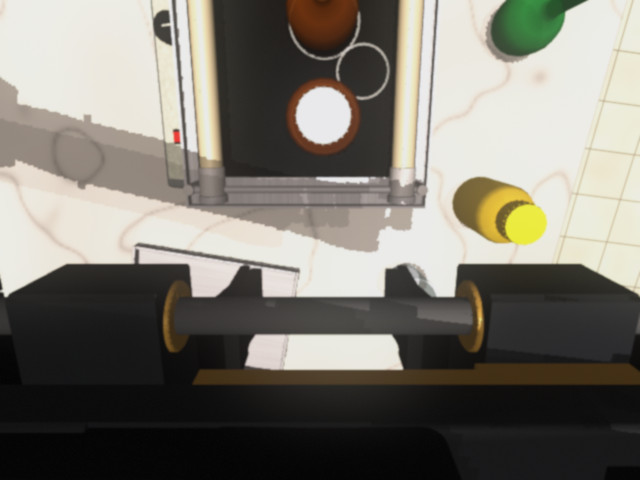

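```bash
python3 -c "
from h import *
_,ci=ld('w22');print(onz(ci,(323.5,115.2),.213))"
```

```text
[ 0.60024037 -0.06447185  0.213     ]
```

>>> {"op": "carry_out", "data": {"commands": [{"tx": 0.02, "ty": -0.01, "tz": 0, "rx": 0, "ry": 0, "rz": 0, "jaw": 0.6}, {"tx": 0.06, "ty": -0.028, "tz": 0, "rx": 0, "ry": 0, "rz": 0, "jaw": 0.6}, {"tx": 0.105, "ty": -0.05, "tz": 0, "rx": 0, "ry": 0, "rz": 0, "jaw": 0.6}, {"tx": 0.15, "ty": -0.071, "tz": 0, "rx": 0, "ry": 0, "rz": 0, "jaw": 0.6}, {"tx": 0.195, "ty": -0.092, "tz": 0.01, "rx": 0, "ry": 0, "rz": 0, "jaw": 0.6}, {"tx": 0.235, "ty": -0.111, "tz": 0.03, "rx": 0, "ry": 0, "rz": 0, "jaw": 0.6}, {"tx": 0.253, "ty": -0.12, "tz": 0.06, "rx": 0, "ry": 0, "rz": 0, "jaw": 0.6}, {"tx": 0.253, "ty": -0.12, "tz": 0.1, "rx": 0, "ry": 0, "rz": 0, "jaw": 0.6}, {"tx": 0.253, "ty": -0.12, "tz": 0.14, "rx": 0, "ry": 0, "rz": 0, "jaw": 0.6}, {"tx": 0.253, "ty": -0.12, "tz": 0.15, "rx": 0, "ry": 0, "rz": 0, "jaw": 0.6}, {"tx": 0.253, "ty": -0.12, "tz": 0.15, "rx": 0, "ry": 0, "rz": 0, "jaw": 0.6}]}}

```text
time: 49.8
position: [0.4582, 0.0931, 0.2294]
tool_rot: [-2.074, -2.358, 0.001]
ft_force: [-0.0, 0.1, -0.1]
grip_width: 0.598
```

```bash
python3 -c "
from h import *
im,ci=snap('wrist','w23');crop(im,230,130,450,300,3,'pics/w23c.png')
plan((.458,.0938,.154,1.697))
"
```

```text
t 49.85 pos [0.459  0.0931 0.2305] psi 1.6984 tilt [ 1.e-04  8.e-04 -1.e+00] F [-0.5 -0.5  0.9] g 52.5
tx 0.0008 ty -0.0010 tz 0.0765 rx 0.0008 ry -0.0001 rz 0.0014
```

View pics/w23c.png

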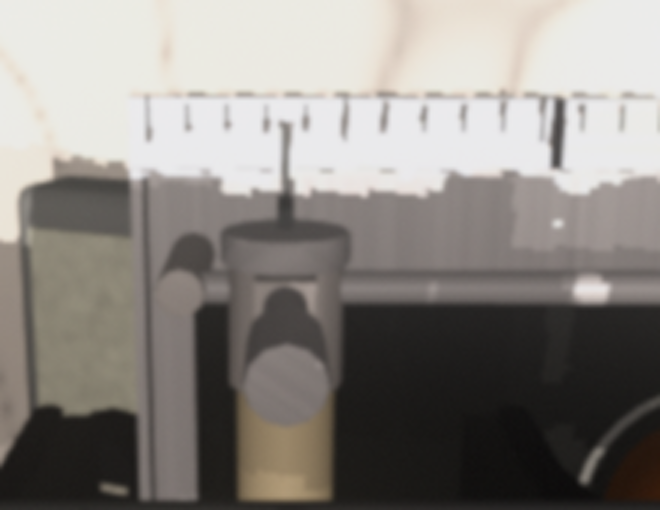

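```bash
python3 -c "
from h import *
_,ci=ld('w23');p=onz(ci,(325.5,258.7),.187);m=onz(ci,(415.7,173.3),.087);_,c1=ld('w1');_,c2=ld('w2')
xs=np.array([np.cos(.128),np.sin(.128)])
print(p,m,(p-m)[:2]@xs)
p2=onz(c2,(317.8,271),.187);m2=onz(c2,(327.75,175),.087);print(p2,m2,(p2-m2)[:2]@xs)
m1=onz(c1,(325.25,128),.087);print('m1',m1,'m tri',tri([(ci,(415.7,173.3)),(c2,(327.75,175))]))
"
```

```text
[0.45992123 0.09283533 0.187     ] [0.5239596  0.13667377 0.087     ] -0.06911049124103646
[0.5222334 0.1009863 0.187    ] [0.52370923 0.13623921 0.087     ] -0.00596382098519826
m1 [0.52389988 0.13539868 0.087     ] m tri (array([0.52364169, 0.13659528, 0.08846154]), [np.float64(0.00019467826137162955), np.float64(0.00019467826137158024)])
```

>>> {"op": "carry_out", "data": {"commands": [{"tx": 0, "ty": 0, "tz": 0.03, "rx": 0, "ry": 0, "rz": 0, "jaw": 0.6}, {"tx": 0, "ty": 0, "tz": 0.06, "rx": 0, "ry": 0, "rz": 0, "jaw": 0.6}, {"tx": 0, "ty": 0, "tz": 0.076, "rx": 0, "ry": 0, "rz": 0, "jaw": 0.6}, {"tx": 0, "ty": 0, "tz": 0.076, "rx": 0, "ry": 0, "rz": 0, "jaw": 0.4}, {"tx": 0, "ty": 0, "tz": 0.076, "rx": 0, "ry": 0, "rz": 0, "jaw": 0.25}, {"tx": 0, "ty": 0, "tz": 0.076, "rx": 0, "ry": 0, "rz": 0, "jaw": 0.15}, {"tx": 0, "ty": 0, "tz": 0.076, "rx": 0, "ry": 0, "rz": 0, "jaw": 0.1}, {"tx": 0, "ty": 0, "tz": 0.076, "rx": 0, "ry": 0, "rz": 0, "jaw": 0.1}, {"tx": 0, "ty": 0, "tz": 0.076, "rx": 0, "ry": 0, "rz": 0, "jaw": 0.1}], "grip_force": 15}}

```text
time: 50.98
position: [0.4592, 0.0927, 0.1542]
tool_rot: [2.076, 2.357, 0.001]
ft_force: [0.5, -0.3, 2.8]
grip_width: 0.176
```

```bash
python3 -c "
from h import *
plan()
"
```

```text
t 50.98 pos [0.4592 0.0927 0.1542] psi 1.6978 tilt [-2.e-04  1.e-03 -1.e+00] F [ 0.5 -0.3  2.8] g 15.3
```

>>> {"op": "carry_out", "data": {"commands": [{"tx": 0, "ty": 0.008, "tz": 0, "rx": 0, "ry": 0, "rz": 0, "jaw": 0.1}, {"tx": 0, "ty": 0.02, "tz": 0, "rx": 0, "ry": 0, "rz": 0, "jaw": 0.1}, {"tx": 0, "ty": 0.034, "tz": 0, "rx": 0, "ry": 0, "rz": 0, "jaw": 0.1}, {"tx": 0, "ty": 0.048, "tz": 0, "rx": 0, "ry": 0, "rz": 0, "jaw": 0.1}, {"tx": 0, "ty": 0.058, "tz": 0, "rx": 0, "ry": 0, "rz": 0, "jaw": 0.1}, {"tx": 0, "ty": 0.064, "tz": 0, "rx": 0, "ry": 0, "rz": 0, "jaw": 0.1}, {"tx": 0, "ty": 0.066, "tz": 0, "rx": 0, "ry": 0, "rz": 0, "jaw": 0.1}, {"tx": 0, "ty": 0.066, "tz": 0, "rx": 0, "ry": 0, "rz": 0, "jaw": 0.1}, {"tx": 0, "ty": 0.066, "tz": 0, "rx": 0, "ry": 0, "rz": 0, "jaw": 0.1}]}}

```text
time: 52.1
position: [0.5244, 0.101, 0.1541]
tool_rot: [2.076, 2.358, -0.0]
ft_force: [-1.8, -0.3, 4.7]
grip_width: 0.174
```

```bash
python3 -c "
from h import *
im,ci=snap('wrist','w24');crop(im,260,150,400,290,5,'pics/w24c.png')
plan()
"
```

```text
t 52.15 pos [0.5244 0.101  0.1542] psi 1.6977 tilt [-2.e-04  2.e-04 -1.e+00] F [-1.6 -1.2  4.3] g 15.2
```

View pics/w24c.png

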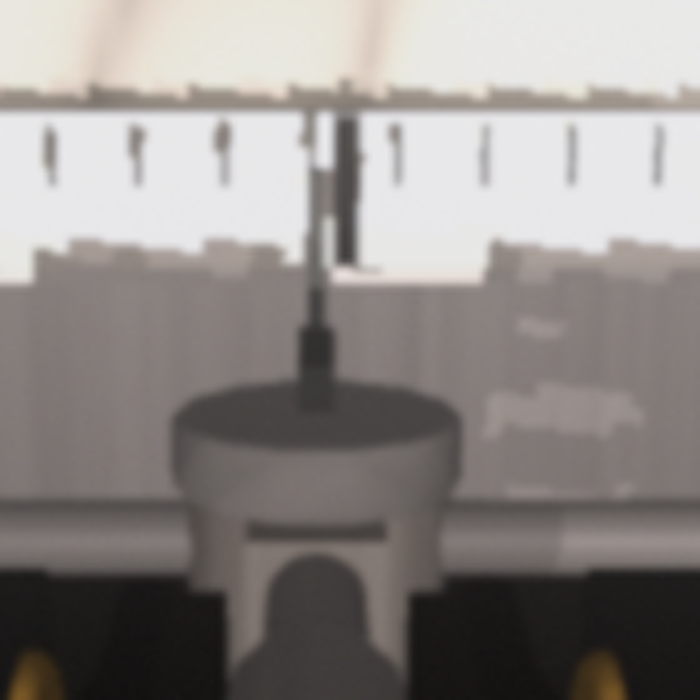

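>>> {"op": "carry_out", "data": {"commands": [{"tx": 0, "ty": 0.0015, "tz": 0, "rx": 0, "ry": 0, "rz": 0, "jaw": 0.1}, {"tx": 0, "ty": 0.003, "tz": 0, "rx": 0, "ry": 0, "rz": 0, "jaw": 0.1}, {"tx": 0, "ty": 0.003, "tz": 0, "rx": 0, "ry": 0, "rz": 0, "jaw": 0.1}, {"tx": 0, "ty": 0.003, "tz": 0, "rx": 0, "ry": 0, "rz": 0, "jaw": 0.1}]}}

```text
time: 52.65
position: [0.5271, 0.1014, 0.1541]
tool_rot: [-2.076, -2.358, 0.001]
ft_force: [-2.1, -0.4, 5.2]
grip_width: 0.176
```

```bash
python3 -c "
from h import *
im,ci=snap('wrist','w25');crop(im,260,150,400,290,5,'pics/w25c.png')
plan()
"
```

```text
t 52.7 pos [0.5271 0.1014 0.1541] psi 1.6978 tilt [-3.e-04 -4.e-04 -1.e+00] F [-3.2 -0.   5.8] g 15.5
```

View pics/w25c.png

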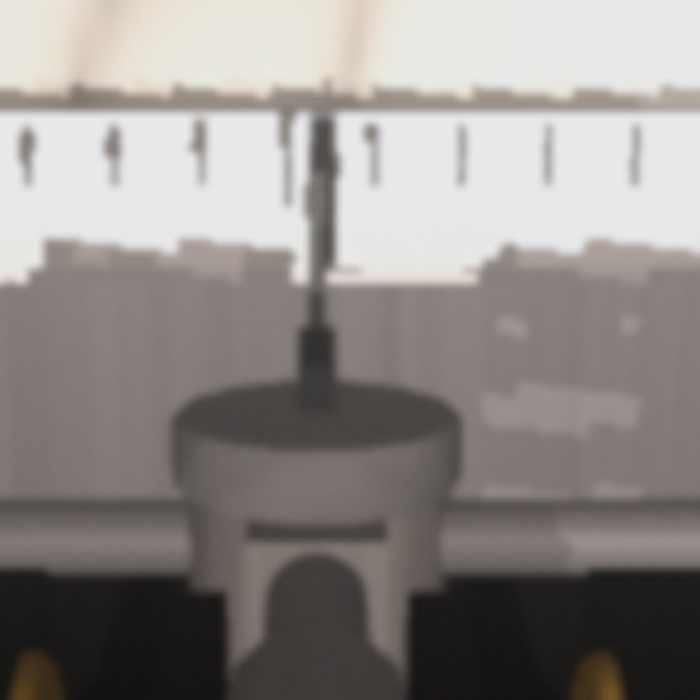

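>>> {"op": "carry_out", "data": {"commands": [{"tx": 0, "ty": 0, "tz": 0, "rx": 0, "ry": 0, "rz": 0, "jaw": 0.25}, {"tx": 0, "ty": 0, "tz": 0, "rx": 0, "ry": 0, "rz": 0, "jaw": 0.45}, {"tx": 0, "ty": 0, "tz": 0, "rx": 0, "ry": 0, "rz": 0, "jaw": 0.5}, {"tx": 0, "ty": 0, "tz": 0, "rx": 0, "ry": 0, "rz": 0, "jaw": 0.5}, {"tx": 0, "ty": 0, "tz": -0.03, "rx": 0, "ry": 0, "rz": 0, "jaw": 0.5}, {"tx": 0, "ty": 0, "tz": -0.08, "rx": 0, "ry": 0, "rz": 0, "jaw": 0.5}, {"tx": 0, "ty": 0, "tz": -0.13, "rx": 0, "ry": 0, "rz": 0, "jaw": 0.5}, {"tx": 0, "ty": 0, "tz": -0.18, "rx": 0, "ry": 0, "rz": 0, "jaw": 0.5}, {"tx": -0.04, "ty": 0, "tz": -0.22, "rx": 0, "ry": 0, "rz": 0, "jaw": 0.5}, {"tx": -0.06, "ty": 0, "tz": -0.24, "rx": 0, "ry": 0, "rz": 0, "jaw": 0.5}, {"tx": -0.06, "ty": 0, "tz": -0.24, "rx": 0, "ry": 0, "rz": 0, "jaw": 0.5}, {"tx": -0.06, "ty": 0, "tz": -0.24, "rx": 0, "ry": 0, "rz": 0, "jaw": 0.5}]}}

```text
time: 54.2
position: [0.5342, 0.0432, 0.3925]
tool_rot: [-2.073, -2.358, 0.001]
ft_force: [0.0, -0.0, -0.8]
grip_width: 0.499
```

```bash
python3 -c "
from h import *
im,ci=snap('wrist','w26');crop(im,230,90,430,250,4,'pics/w26c.png')
im,ci=snap('side','s26')
plan()
"
```

```text
t 54.3 pos [0.5341 0.0434 0.3924] psi 1.7002 tilt [ 6.0e-04 -2.2e-03 -1.0e+00] F [0.2 0.2 0. ] g 43.6
```

View pics/w26c.png

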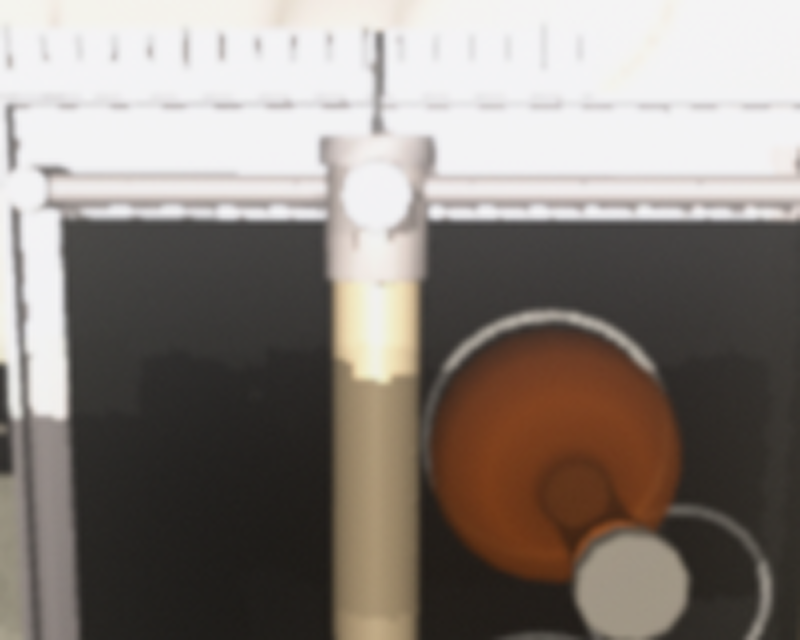

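View pics/s26.png

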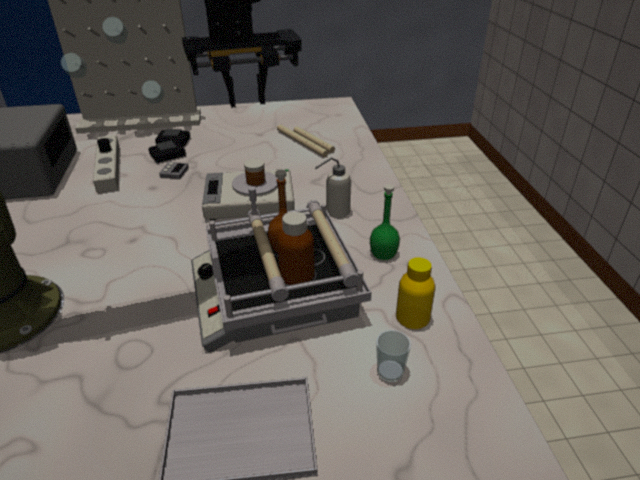

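```bash
python3 -c "
from h import *
_,ci=ld('w26')
p=onz(ci,(230+377/4,90+195/4),.187);m=onz(ci,(230+379/4,90+65/4),.087);print((p-m)[:2]@[np.cos(.128),np.sin(.128)],onz(ci,(230+632/4,90+585/4),.255))
from bench import ctrl
print(ctrl.close_job())"
```

```text
-0.0005749649479748612 [0.5864176  0.03639654 0.255     ]
the job is handed in; nothing more can be done
None
```

I carried out every step in the order you gave and handed the job in at about 54 s; no verdict is reported.

I slid the clamp bar back about 69 mm and stood the bottle, then the flask, in the tray. The jar then went on the balance pan. After that I put the flask and bottle back and slid the bar forward onto the pen mark.

My last checks showed:
- **Clamp bar:** the pointer is about 0.6 mm on the robot's side of the mark.
- **Flask and bottle:** in the pictures, the flask is about 1 mm from where it started, and so was the bottle when last measured. Both stand upright.
- **Jar:** it stands released and upright on the pan. The wrist camera puts it about 3 mm from the centre and the top camera 2–4 mm.
- **Bystanders and arm:** in the last side view the beaker and the wash bottle look unmoved; I did not measure them. The arm is clear of everything.

**Camera disagreement:** the cameras did not agree on where the pan centre lies sideways. The wrist camera gave y = 0.355 m, the top camera 0.348–0.350 m and the coarse side view about 0.341–0.344 m. I set the jar at 0.352 m, so even by the side view it is within about 11 mm of the centre, inside the 15 mm limit.

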